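# Load a bonded lens into the curing unit's pop-out tray

## Robot

A 6-joint arm with a two-finger parallel gripper is mounted at the origin on the work surface; the furniture and walls round the work are solid. World frame = base frame: x ahead of the robot, y to its left, z up, the work surface at z = 0. Lengths are in m, angles in rad, forces in N, time in s.
With the tool pointing down it reaches from about 0.325 to 1 m from the base axis. Payload 5.1 kg.
Tool frame: the origin (TCP) lies midway between the tips of the shut fingers; the grasp point (between the pads) lies 19 mm behind it (bot.pinch_z is the distance from the TCP to the grasp point, in m); x points along the fingers, y is the direction in which the jaws open and shut, and the axes are right-handed (so a half turn about x gives the same grasp; the last joint's range is limited). The gripper opens to 85 mm and grips with 20 to 120 N. Pads are 22 mm wide; open, the fingers measure 114 mm over their backs; the gripper's body (76 mm by 85 mm) begins 54 mm behind the grasp point. The pads swing forward as they close: fully open they stand 13 mm farther back than shut.
Start: joints at [-1.424, 0.124, 1.65, -0, 1.367, -0.083], TCP at [0.148, -0.633, 0.206] pointing down, gripper open.
Joint ranges: [-2.61, 2.61], [-1.02, 2.33], [0.03, 2.71], [-1.35, 4.49], [0.32, 2.68], [-2.91, 2.91]. Speed limits (rad/s): [2.57, 2.57, 3.14, 3.14, 3.14, 3.14].

## Interface

Orientations are given as a unit quaternion [x, y, z, w].
In Python, from station import bot gives the robot as it stands.
- The arm moves only by the tool arm_command, never from a script. Its argument "series" is a list of rows, each an object of numbers: "jaw": the opening, from -1 (shut) to 1 (fully open); "x", "y", "z": the shift along the tool's x, y, z in units of 25 mm (1.0 is 25 mm); "rx", "ry", "rz": the turn, a rotation vector about the tool's x, y, z in rad. A call has 1 to 10 rows; each row shifts and turns the commanded pose from where the row before left it, along the tool's axes as they then stand; what a row does not reach is not made up. A row lasts 1/10 s, in which the tool goes at most 50 mm and 8.59 degrees, less where a joint would pass 70% of its speed; a pose out of reach is approached as far as the arm can. A call is refused whole if a number of a shift passes 1 or a number of a turn 0.15, either way. A call with a gripper value outside its range is refused whole. The fingers move at their own pace and stop on an object; the grip force is fixed at half the most. Time passes only in rows, so rows that do not move let the fingers close. It gives the time, the measured TCP pose, the force and the opening at its end, in the units of the state.
- bot.observe(): the state, without advancing time (a new reading comes with each control period).
- bot.snapshot(name): name is "scene" or "top" or "wrist"; returns the picture (420x560x3 uint8, red, green, blue); there is no depth.
- bot.camera_model(name): a dict with "camera_matrix" (3x3 intrinsics, pixels), "position" and "orientation" of the camera in the world. Camera axes: x right, y down, z forward; pixel columns grow to the right and rows downward; lengths in m; the calibration is good to about 2 mm. A picture is of the moment at which its call begins: read the wrist's pose just before it. camera_model takes no time and is no camera call; for the wrist camera it gives the pose at the moment of the call.
- bot.job_done(): hands the job in, once; it reports no verdict.
The state is a dict: "clock": time; "q": joint angles; "joint_vel": joint speeds; "joint_efforts": joint torques, N m; "tool_pos": TCP position; "ee_rot": TCP orientation; "ft_force": force on the tool from outside, world axes, zero at the start; "torque": the same for the moment, N m; "grip_width": opening from 0.0 (shut) to 1.0 (fully open).
Only numpy, scipy, OpenCV 4.12 (cv2) and the standard library are available. Lean on these libraries where they do the work, as an engineer would, in place of code of your own. Each camera call takes 0.05 s, during which the arm holds its last target. There are 200 camera calls.

## Task

Load the freshly bonded lens for curing: press the release button on top of the curing unit so that its sprung tray pops out, set the lens cell upright into the round nest of the tray, then push the tray home until it clicks and stays shut. Be gentle, the latch is small: never more than 15 N on the unit, its button or tray; keep the lens cell upright and leave the small boxes where they are.

Things in the scene. Friction and masses are not known exactly. Their poses are not given: they have to be found in the camera images.
- cure_unit: UV curing unit: grey sheet-metal box 125 mm deep (its x), 130 mm wide (its y), 64 mm high, amber window in its lid; it stands fast on the bench. Origin: centre of its underside. Its -x points out of its front, the way the tray comes out; z up. More than 15 N of push on unit, tray or button damages the latch.
- button_top (a point): Centre of the top face of the round release button (21 mm across), which stands 13 mm proud of the lid near its left edge (unit's +y). Press straight down: the tray is let go after about 3 mm, at 5 to 7 N; the button bottoms at 8.5 mm.
- release_button (a joint): How far the button is pressed, m: 0 up, 0.0085 bottomed. It carries the hook of the latch, so it dips as the tray is pushed past the hook and springs back up when the hook catches.
- latch_block: Latch of the unit, carrying the black bezel round the button (31 mm across). Its frame is the unit's, moved 1 to 4 mm along the unit's -x.
- tray (a joint): How far the tray is out, m: latched 0.001 to 0.005, fully out 0.082. A spring drives it out (5 N shut, 2 N out). To catch, it must be pushed past its latched place by 2 to 11 mm (the catch has play that differs from unit to unit): over 3 mm the hook resists, 8 to 10 N in all, then yields; 0.5 mm after the click is a rubber stop, 10 N per mm. Let go too soon, it comes out again.
- tray_front (a point): Centre of the front face of the tray's front panel: 108 mm wide, 43 mm high (10 to 53 mm above the bench), 18 mm thick; shut, it stands 13 to 17 mm proud of the unit's front. It looks along the unit's -x and is pushed along the unit's +x. Axes as the unit's.
- tray_nest (a point): Centre of the mouth of the round nest in the tray's aluminium carrier (84 mm wide, top 30 mm above the bench): 35 mm across, 10.5 mm deep, rim bevelled 1.5 mm. It lies 36 mm behind the back of the front panel, which rises 23 mm above the carrier; with the tray fully out, 40 mm in front of the unit. Moves with the tray; axes as the unit's.
- lens_cell_mid (a point): Middle of the loose lens cell, 14 mm above its underside, on its axis z. 28 mm high, 60 g: black grooved body 42 mm across, 19 mm high, lens in its top, over a metal spigot 32 mm across, 9 mm high. It stands on a 3 mm rubber pad. Seated, the spigot is in the nest, the shoulder on the carrier, this point 5 mm above the nest's mouth. Grip the body above the shoulder.
- lens_box_0: Small closed black lens box, 48 x 48 x 26 mm, loose on the bench near the lens cell. Origin at the centre of its underside. Leave it.
- lens_box_1: Second small closed black lens box, 48 x 48 x 26 mm, loose on the bench near the lens cell. Origin at the centre of its underside. Leave it.
- card_box: Small flat carton, 34 x 70 x 16 mm, loose on the bench near the lens cell. Origin at the centre of its underside. Leave it.
Things that resemble listed ones, but are neither listed nor needed, are in the scene too. There is more than one size of the cure_unit; the job needs the larger.

How it is judged:
By the outcome, as a careful person would: the job done as asked, in the order asked, and still so for the second after the job is handed in, with the robot touching nothing.
It also fails if it takes over 64 s, if anything falls off the work surface, if the arm or the gripper's body presses on something with over 40 N, if the wrist force passes 120 N, or if a joint passes its speed limit or range.

## Working session

There is one attempt and no reset: what is moved stays moved. The work goes in short steps, Python scripts to look and compute and a tool call to move; the robot and the scene stay as the last step left them, time stands still between calls to the robot, and variables do not carry over. Pictures are saved under pics/ and viewed, on a budget of 10 in all, crops included, one or two more only if the job needs it, and the job is handed in when it is done.

Besides the shell and the picture viewer there is one more tool, called after ">>>" as a command line: name --argument value ..., lists and objects as JSON in quotes. arm_command: Moves the arm, as the interface text tells. Its arguments: {"type":"object","properties":{"series":{"type":"array"}},"required":["series"]}

```bash
mkdir -p pics; ls
cat > h.py <<'E'
import numpy as np, cv2, sys
from scipy.spatial.transform import Rotation as R
from station import bot
def snap(n,f):
    im=bot.snapshot(n); cv2.imwrite('pics/'+f,im[:,:,::-1]); return im
def ray(n,u,v,m=None):
    m=m or bot.camera_model(n); K=np.array(m['camera_matrix'])
    d=R.from_quat(m['orientation']).as_matrix()@np.linalg.inv(K)@[u,v,1]
    return np.array(m['position']),d
def onz(n,u,v,z,m=None):
    p,d=ray(n,u,v,m); return p+d*(z-p[2])/d[2]
def proj(n,P,m=None):
    m=m or bot.camera_model(n); K=np.array(m['camera_matrix'])
    c=R.from_quat(m['orientation']).as_matrix().T@(np.array(P)-m['position']); c=K@c; return c[:2]/c[2]
E
python3 - <<'E'
from h import *
a=snap('scene','s0.png'); b=snap('top','t0.png'); c=snap('wrist','w0.png')
o=bot.observe(); print(o)
for n in('scene','top','wrist'): print(n,bot.camera_model(n))
E
```

```text
pics
{'clock': 0.15, 'q': array([-1.42362569e+00,  1.24356888e-01,  1.65139628e+00,  8.58533414e-06,
        1.36750424e+00, -8.26060765e-02]), 'joint_vel': array([-0.00126145, -0.00284878, -0.00496771, -0.00064709,  0.00075729,
        0.00105375]), 'joint_efforts': array([-5.06354427e-04, -4.24227762e+01, -3.66013885e+01, -1.35092514e-04,
        4.64312208e-03, -5.06746858e-06]), 'tool_pos': array([ 0.14793593, -0.63239386,  0.20461315]), 'ee_rot': array([-0.70242904, -0.08164747,  0.7024611 , -0.08047073]), 'ft_force': array([ 0.77059805, -0.87575657, -0.577089  ]), 'torque': array([-0.03702611, -0.06615063, -0.03051035]), 'grip_width': 1.0020246530683974}
scene {'camera_matrix': array([[417.36713202,   0.        , 278.21066548],
       [  0.        , 417.36713202, 208.16929683],
       [  0.        ,   0.        ,   1.        ]]), 'position': array([-0.36241735,  0.45825137,  0.865128  ]), 'orientation': array([-0.42041009,  0.8061136 , -0.37060367,  0.18997142])}
top {'camera_matrix': array([[383.63439759,   0.        , 283.68231412],
       [  0.        , 383.63439759, 211.03449799],
       [  0.        ,   0.        ,   1.        ]]), 'position': array([ 0.21310408, -0.05294853,  0.99417316]), 'orientation': array([-0.69521261,  0.71240043, -0.0680856 ,  0.06730086])}
wrist {'camera_matrix': array([[301.83034366,   0.        , 279.72878956],
       [  0.        , 301.83034366, 211.79070182],
       [  0.        ,   0.        ,   1.        ]]), 'position': array([ 0.21426863, -0.61739102,  0.37307385]), 'orientation': array([ 0.77637184, -0.61536132, -0.08485137,  0.10666516])}
```

View pics/t0.png

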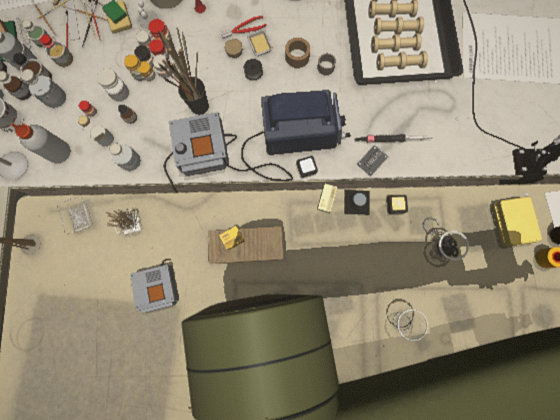

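View pics/s0.png

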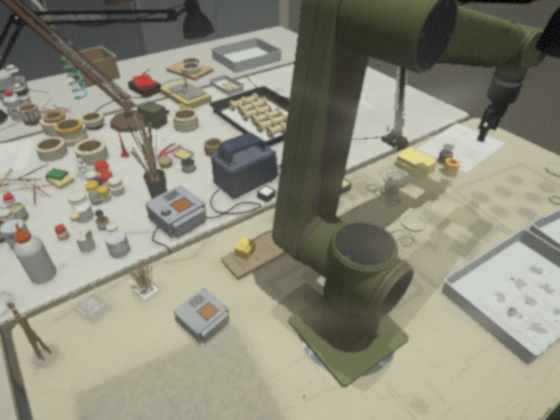

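Run:
```python
from h import *
im=cv2.imread('pics/t0.png')
for n,u,v,z in [('unitL',197,142,.064),('unitS',153,288,.064),('cell',360,200,.03),('boxR',398,204,.026),('white',307,167,.026),('card',327,198,.016),('base',255,350,.3)]: print(n,onz('top',u,v,z).round(3))
A=cv2.resize(im[95:215,120:260],None,fx=4,fy=4,interpolation=cv2.INTER_CUBIC)[:, :]
B=cv2.resize(im[150:225,290:420],None,fx=4,fy=4,interpolation=cv2.INTER_CUBIC)
A=cv2.resize(A,(350,300)); C=np.zeros((600,560,3),np.uint8)
C[:300,:350]=A; C[300:,:520]=B
S=cv2.resize(im[255:320,120:190],(210,195)); C[:195,350:]=S
cv2.imwrite('pics/crop.png',C)
```

```text
unitL [0.579 0.161 0.064]
unitS [0.215 0.259 0.064]
cell [ 0.424 -0.253  0.03 ]
boxR [ 0.412 -0.352  0.026]
white [ 0.517 -0.12   0.026]
card [ 0.435 -0.17   0.016]
base [ 0.105 -0.     0.3  ]
```

View pics/crop.png

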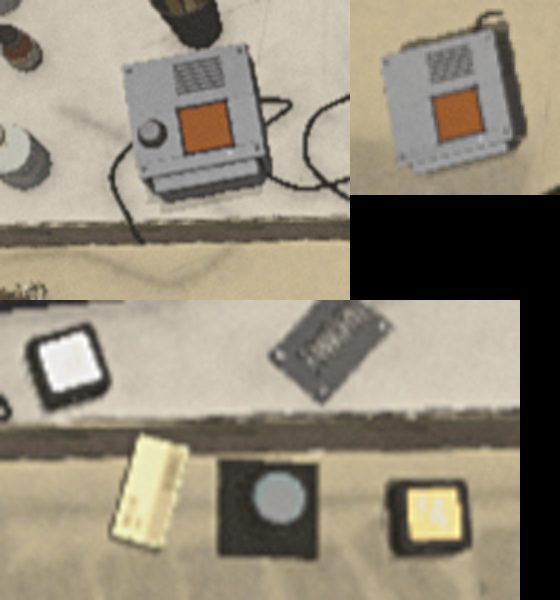

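```bash
cat >> h.py <<'E'
def pose():
    o=bot.observe(); return np.array(o['tool_pos']),R.from_quat(o['ee_rot'])
def to(P,yaw=None):
    """shift in 25mm units in tool axes (current orientation), turn to make tool x down and tool y at world yaw (mod pi)"""
    p,r=pose(); M=r.as_matrix(); o=bot.observe()
    print('clk',round(o['clock'],2),'p',p.round(4),'y axis yaw',np.degrees(np.arctan2(M[1,1],M[0,1])).round(2),'tilt',np.degrees(np.arccos(-M[2,0])).round(2),'F',o['ft_force'].round(1),'g',round(o['grip_width'],3))
    if P is not None: print(' shift',((M.T@(np.array(P)-p))/.025).round(3))
    if yaw is not None:
        best=None
        for y in (yaw,yaw+np.pi):
            T=np.column_stack([[0,0,-1],[np.cos(y),np.sin(y),0],np.cross([0,0,-1],[np.cos(y),np.sin(y),0])])
            v=(r.inv()*R.from_matrix(T)).as_rotvec()
            if best is None or np.linalg.norm(v)<np.linalg.norm(best): best=v
        print(' turn',best.round(4))
E
python3 - <<'E'
from h import *
p,r=pose(); print(r.as_matrix().round(3)); m=bot.camera_model('wrist')
print((r.inv().apply(m['position']-p)).round(4)); c=R.from_quat(m['orientation']); print((r.inv()*c).as_matrix().round(3))
to([.30,-.25,.22],np.pi/2)
E
```

```text
[[-0.     0.228 -0.974]
 [ 0.002 -0.974 -0.228]
 [-1.    -0.002 -0.   ]]
[-0.1685  0.0002 -0.068 ]
[[-0.001 -0.27   0.963]
 [ 1.     0.     0.001]
 [-0.001  0.963  0.27 ]]
clk 0.15 p [ 0.1479 -0.6324  0.2046] y axis yaw -76.83 tilt 0.1 F [ 0.8 -0.9 -0.6] g 1.002
 shift [ -0.592 -13.509  -9.407]
 turn [0.2298 0.     0.0017]
```

>>> arm_command --series '[{"jaw": 1,"y": -0.96,"z": -1},{"y": -0.96,"z": -1,"jaw": 1},{"y": -0.96,"z": -1,"jaw": 1},{"y": -0.96,"z": -1,"jaw": 1},{"y": -0.96,"z": -1,"jaw": 1},{"y": -0.96,"z": -1,"jaw": 1},{"y": -0.96,"z": -1,"jaw": 1},{"y": -0.96,"z": -1,"jaw": 1},{"y": -0.96,"z": -1,"jaw": 1},{"y": -0.96,"z": -1,"jaw": 1}]'

```text
invalid input at $.series[0]: expected keys jaw, x, y, z, rx, ry, rz
```

>>> arm_command --series '[{"y": -1,"z": -1,"jaw": 0.4},{"y": -1,"z": -1,"jaw": 0.4},{"y": -1,"z": -1,"jaw": 0.4},{"rx": 0.115,"jaw": 0.4},{"rx": 0.115,"jaw": 0.4},{"jaw": 0.4},{"jaw": 0.4}]'

```text
invalid input at $.series[0]: expected keys jaw, x, y, z, rx, ry, rz
```

Run:
```python
from h import *
m=bot.camera_model('wrist'); print(m); im=snap('wrist','w1.png')
to([.43,.16,.30],np.pi/2)
```

```text
{'camera_matrix': array([[301.83034366,   0.        , 279.72878956],
       [  0.        , 301.83034366, 211.79070182],
       [  0.        ,   0.        ,   1.        ]]), 'position': array([ 0.21426863, -0.61739102,  0.37307385]), 'orientation': array([ 0.77637184, -0.61536132, -0.08485137,  0.10666516])}
clk 0.2 p [ 0.148  -0.6325  0.2048] y axis yaw -76.83 tilt 0.08 F [-0.5 -0.1  0.2] g 1.0
 shift [ -3.767 -28.302 -18.206]
 turn [2.298e-01 1.000e-04 1.300e-03]
```

View pics/w1.png

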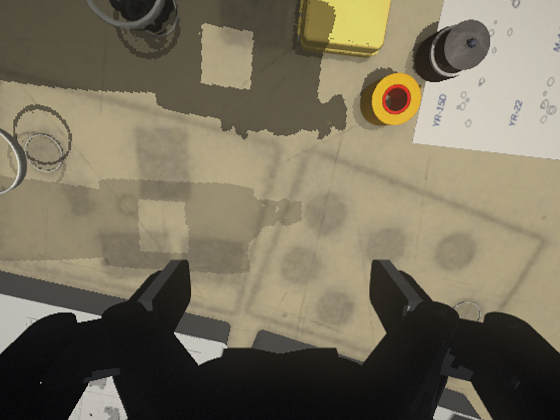

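>>> arm_command --series '[{"jaw": 1,"x": 0,"y": -0.96,"z": -1,"rx": 0,"ry": 0,"rz": 0},{"jaw": 1,"x": 0,"y": -0.96,"z": -1,"rx": 0,"ry": 0,"rz": 0},{"jaw": 1,"x": 0,"y": -0.96,"z": -1,"rx": 0,"ry": 0,"rz": 0},{"jaw": 1,"x": 0,"y": -0.96,"z": -1,"rx": 0,"ry": 0,"rz": 0},{"jaw": 1,"x": 0,"y": -0.96,"z": -1,"rx": 0,"ry": 0,"rz": 0},{"jaw": 1,"x": 0,"y": -0.96,"z": -1,"rx": 0,"ry": 0,"rz": 0},{"jaw": 1,"x": 0,"y": -0.96,"z": -1,"rx": 0,"ry": 0,"rz": 0},{"jaw": 1,"x": 0,"y": -0.96,"z": -1,"rx": 0,"ry": 0,"rz": 0},{"jaw": 1,"x": 0,"y": -0.96,"z": -1,"rx": 0,"ry": 0,"rz": 0},{"jaw": 1,"x": 0,"y": -0.96,"z": -1,"rx": 0,"ry": 0,"rz": 0}]'

```text
clock: 1.2
tool_pos: [0.3373, -0.3409, 0.2055]
ee_rot: [0.702, 0.081, -0.702, 0.081]
ft_force: [1.1, -0.1, -0.1]
grip_width: 1.0
```

>>> arm_command --series '[{"jaw": 0.4,"x": 0,"y": -1,"z": -1,"rx": 0,"ry": 0,"rz": 0},{"jaw": 0.4,"x": 0,"y": -1,"z": -1,"rx": 0,"ry": 0,"rz": 0},{"jaw": 0.4,"x": 0,"y": -1,"z": -1,"rx": 0,"ry": 0,"rz": 0},{"jaw": 0.4,"x": 0,"y": 0,"z": 0,"rx": 0.115,"ry": 0,"rz": 0},{"jaw": 0.4,"x": 0,"y": 0,"z": 0,"rx": 0.115,"ry": 0,"rz": 0},{"jaw": 0.4,"x": 0,"y": 0,"z": 0,"rx": 0,"ry": 0,"rz": 0},{"jaw": 0.4,"x": 0,"y": 0,"z": 0,"rx": 0,"ry": 0,"rz": 0}]'

```text
clock: 1.9
tool_pos: [0.3926, -0.2521, 0.2055]
ee_rot: [-0.707, -0.001, 0.707, -0.001]
ft_force: [-0.1, 0.3, -0.1]
grip_width: 0.701
```

Run:
```python
from h import *
import json
m=bot.camera_model('wrist'); im=snap('wrist','w2.png'); json.dump({k:np.array(v).tolist() for k,v in m.items()},open('w2.json','w'))
print(proj('wrist',[.424,-.253,.031],m))
to([.43,.16,.30],np.pi/2)
```

```text
[279.95539967 160.98344603]
clk 1.95 p [ 0.3926 -0.2523  0.2055] y axis yaw -89.92 tilt 0.01 F [ 0.2 -0.3  0.2] g 0.699
 shift [ -3.777 -16.488  -1.519]
 turn [0.0014 0.0001 0.0001]
```

View pics/w2.png

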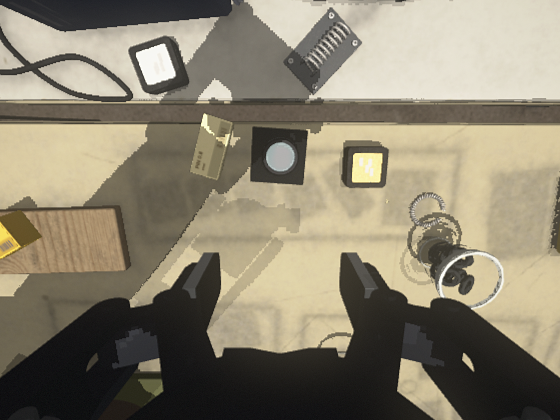

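>>> arm_command --series '[{"jaw": -1,"x": -0.8,"y": -0.5,"z": 0,"rx": 0,"ry": 0,"rz": 0},{"jaw": -1,"x": -0.8,"y": -1,"z": 0,"rx": 0,"ry": 0,"rz": 0},{"jaw": -1,"x": -0.8,"y": -1,"z": 0,"rx": 0,"ry": 0,"rz": 0},{"jaw": -1,"x": -0.8,"y": -1,"z": 0,"rx": 0,"ry": 0,"rz": 0},{"jaw": -1,"x": -0.6,"y": -1,"z": 0,"rx": 0,"ry": 0,"rz": 0},{"jaw": -1,"x": 0,"y": -1,"z": 0,"rx": 0,"ry": 0,"rz": 0},{"jaw": -1,"x": 0,"y": -1,"z": 0,"rx": 0,"ry": 0,"rz": 0},{"jaw": -1,"x": 0,"y": -1,"z": 0,"rx": 0,"ry": 0,"rz": 0},{"jaw": -1,"x": 0,"y": -1,"z": 0,"rx": 0,"ry": 0,"rz": 0},{"jaw": -1,"x": 0,"y": -1,"z": 0,"rx": 0,"ry": 0,"rz": 0}]'

```text
clock: 2.95
tool_pos: [0.3926, -0.014, 0.3007]
ee_rot: [0.707, 0.0, -0.707, 0.0]
ft_force: [-0.2, 0.2, -0.1]
grip_width: 0.004
```

>>> arm_command --series '[{"jaw": -1,"x": 0,"y": -1,"z": -0.3,"rx": 0,"ry": 0,"rz": 0},{"jaw": -1,"x": 0,"y": -1,"z": -0.3,"rx": 0,"ry": 0,"rz": 0},{"jaw": -1,"x": 0,"y": -1,"z": -0.3,"rx": 0,"ry": 0,"rz": 0},{"jaw": -1,"x": 0,"y": -1,"z": -0.3,"rx": 0,"ry": 0,"rz": 0},{"jaw": -1,"x": 0,"y": -1,"z": -0.3,"rx": 0,"ry": 0,"rz": 0},{"jaw": -1,"x": 0,"y": -1,"z": 0,"rx": 0,"ry": 0,"rz": 0},{"jaw": -1,"x": 0,"y": -0.5,"z": 0,"rx": 0,"ry": 0,"rz": 0},{"jaw": -1,"x": 0,"y": 0,"z": 0,"rx": 0,"ry": 0,"rz": 0},{"jaw": -1,"x": 0,"y": 0,"z": 0,"rx": 0,"ry": 0,"rz": 0}]'

```text
clock: 3.85
tool_pos: [0.4303, 0.1473, 0.3006]
ee_rot: [-0.707, 0.0, 0.707, -0.0]
ft_force: [0.2, -1.0, 1.3]
grip_width: 0.001
```

Run:
```python
from h import *
import json
# lens in w2
m2={k:np.array(v) for k,v in json.load(open('w2.json')).items()}
im=cv2.imread('pics/w2.png')
g=im[120:195,245:315]; mask=(g.min(2)>90).astype(np.uint8)
c=max([c for c in cv2.findContours(mask,0,2)[0] if cv2.contourArea(c)<1500],key=cv2.contourArea); (x,y),r=cv2.minEnclosingCircle(c)
M=cv2.moments(c);x=M['m10']/M['m00']+245;y=M['m01']/M['m00']+120
print('lens',x,y,r,onz('wrist',x,y,.031,m2)); print('padctr',onz('wrist',279,155,.003,m2)); print('rail',onz('wrist',279,101,0,m2),onz('wrist',279,123,0,m2))
m=bot.camera_model('wrist'); im=snap('wrist','w3.png'); json.dump({k:np.array(v).tolist() for k,v in m.items()},open('w3.json','w'))
to(None)
```

```text
lens 288.05582073720495 177.25099443118535 46.04898452758789 [ 0.40557603 -0.26231324  0.031     ]
padctr [ 0.42819293 -0.25187774  0.003     ]
rail [ 0.49007796 -0.25175439  0.        ] [ 0.4654539  -0.25180187  0.        ]
clk 3.9 p [0.4303 0.147  0.3006] y axis yaw -90.04 tilt 0.03 F [ 0.3 -0.9 -0.8] g 0.002
```

View pics/w3.png

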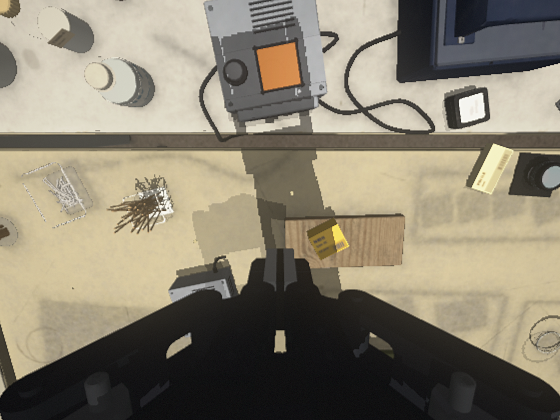

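```bash
cat >> h.py <<'E'
import json
def save(f): 
    m=bot.camera_model('wrist'); im=snap('wrist',f+'.png'); json.dump({k:np.array(v).tolist() for k,v in m.items()},open(f+'.json','w')); return im,m
def load(f): return cv2.imread('pics/'+f+'.png'),{k:np.array(v) for k,v in json.load(open(f+'.json')).items()}
def tri(rs):
    A=0;b=0
    for p,d in rs:
        d=d/np.linalg.norm(d); Q=np.eye(3)-np.outer(d,d); A=A+Q; b=b+Q@p
    X=np.linalg.solve(A,b); return X,[np.linalg.norm((np.eye(3)-np.outer(d,d)/(d@d))@(X-p)) for p,d in rs]
def orange(im):
    h=cv2.cvtColor(im,cv2.COLOR_BGR2HSV); m=cv2.inRange(h,(5,150,90),(17,255,255))
    c=max(cv2.findContours(m,0,2)[0],key=cv2.contourArea); return c
E
python3 - <<'E'
from h import *
i3,m3=load('w3'); t=cv2.imread('pics/t0.png')
g=t[95:180,150:240]; c=orange(g); rt=cv2.minAreaRect(c); ut=np.array(rt[0])+[150,95]
c3=orange(i3[:130]); r3=cv2.minAreaRect(c3); u3=r3[0]; print(ut,rt,r3)
print('win',tri([ray('top',*ut),ray('wrist',*u3,m3)]))
print('btn',tri([ray('top',180.8,148.2),ray('wrist',235,72,m3)]))
for z in(.064,.077): print(z,onz('wrist',235,72,z,m3),onz('top',180.8,148.2,z))
b=cv2.boxPoints(r3); Q=np.array([onz('wrist',*q,.064,m3)[:2] for q in b]); print(Q.round(4)); 
for k in range(4):
    d=Q[(k+1)%4]-Q[k]; print(np.linalg.norm(d).round(4),np.degrees(np.arctan2(d[1],d[0])).round(1))
# lens again
i2,m2=load('w2'); gr=cv2.cvtColor(i2,6)[125:185,252:306]; print(gr[31,::3],gr[::3,30]);
E
```

```text
[201.66216278 145.47296906] ((51.66216278076172, 50.47296905517578), (17.26189422607422, 17.91948890686035), 80.53767395019531) ((278.6839904785156, 66.01200103759766), (41.769752502441406, 38.728702545166016), 79.69515228271484)
win (array([0.56976776, 0.14834578, 0.06499306]), [np.float64(0.0009469062192263049), np.float64(0.0009469062192263124)])
btn (array([0.56360068, 0.20191939, 0.06407446]), [np.float64(0.0004238208132952516), np.float64(0.0004238208132951375)])
0.064 [0.56384201 0.20157282 0.064     ] [0.56340166 0.20229788 0.064     ]
0.077 [0.56174114 0.19982319 0.077     ] [0.55850594 0.19873058 0.077     ]
[[0.5895 0.1753]
 [0.5971 0.1293]
 [0.5512 0.1193]
 [0.5431 0.1669]]
0.0466 -80.7
0.0469 -167.8
0.0482 99.7
0.0472 10.3
[ 43  45  43  46  45 191 172 175 176 178 177 176 177 176 145  68  60  59] [109  75  43  42  48  66 186 174 177 177 177 177 177 178 177 184  84  60
  60  56]
```

>>> arm_command --series '[{"jaw": -1,"x": 0.5,"y": -0.5,"z": -1,"rx": 0,"ry": 0,"rz": 0},{"jaw": -1,"x": 0.8,"y": -0.5,"z": -1,"rx": 0,"ry": 0,"rz": 0},{"jaw": -1,"x": 0.8,"y": -0.5,"z": -1,"rx": 0,"ry": 0,"rz": 0},{"jaw": -1,"x": 0.8,"y": -0.6,"z": -1,"rx": 0,"ry": 0,"rz": 0},{"jaw": -1,"x": 0.8,"y": 0,"z": 0,"rx": -0.0875,"ry": 0,"rz": 0},{"jaw": -1,"x": 0.3,"y": 0,"z": 0,"rx": -0.0875,"ry": 0,"rz": 0},{"jaw": -1,"x": 0,"y": 0,"z": 0,"rx": 0,"ry": 0,"rz": 0},{"jaw": -1,"x": 0,"y": 0,"z": 0,"rx": 0,"ry": 0,"rz": 0}]'

```text
clock: 4.7
tool_pos: [0.5306, 0.1994, 0.2011]
ee_rot: [0.705, 0.061, -0.704, 0.061]
ft_force: [0.1, -0.5, 0.3]
grip_width: 0.001
```

Run:
```python
from h import *
i2,m2=load('w2'); gr=cv2.cvtColor(i2,6)[125:185,252:306]
n,l,s,ce=cv2.connectedComponentsWithStats((gr>120).astype(np.uint8)); k=l[32,30]; u=ce[k]+[252,125]; print('lens',s[k],u,onz('wrist',*u,.031,m2))
im,m=save('w4'); to(None); print('exp btn',proj('wrist',[.561,.200,.077],m))
cv2.imwrite('pics/w4c.png',cv2.resize(im[:,:,::-1],(800,600),interpolation=2))
```

```text
lens [ 14  17  29  29 660] [279.98333333 156.4       ] [ 0.42910165 -0.25301715  0.031     ]
clk 4.75 p [0.5309 0.1997 0.2017] y axis yaw -80.13 tilt 0.09 F [ 0.4 -0.1  0.1] g -0.003
exp btn [283.90397845 168.01155191]
```

View pics/w4c.png

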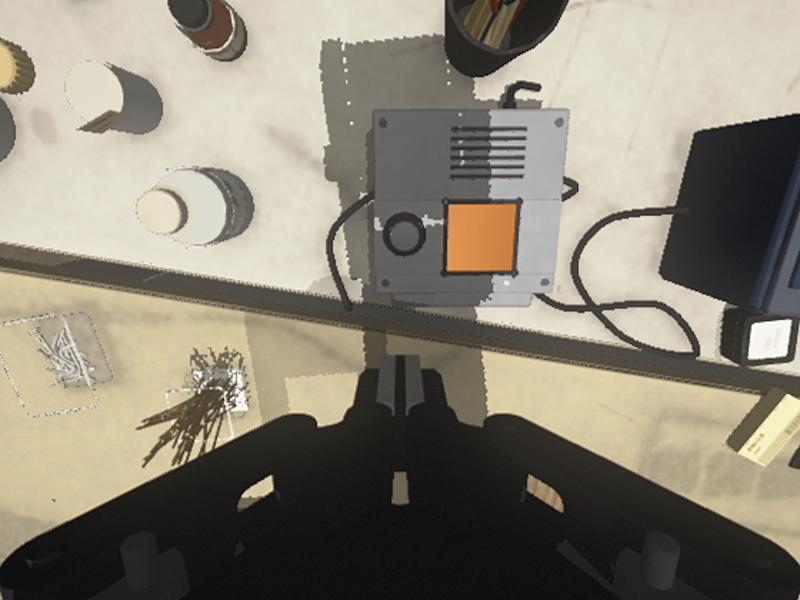

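Run:
```python
from h import *
i,m=load('w4')
B=onz('wrist',404*.7,234*.7,.077,m); print('btn',B)
for z in (.064,):
  P=[onz('wrist',u*.7,v*.7,z,m) for u,v in [(383,122),(559,121),(546,282),(385,283)]]
  print(np.array(P).round(4)); 
  for a,b in((0,1),(3,2),(3,0),(2,1)): d=P[b]-P[a]; print(np.linalg.norm(d).round(4),np.degrees(np.arctan2(d[1],d[0])).round(2))
Q=np.array([onz('wrist',*q,.064,m)[:2] for q in cv2.boxPoints(cv2.minAreaRect(orange(i)))]); d=np.roll(Q,-1,0)-Q; print(Q.mean(0),np.degrees(np.arctan2(d[:,1],d[:,0])))
# circles near button
g=cv2.resize(cv2.cvtColor(i,6)[140:190,255:310],None,fx=6,fy=6,interpolation=2)
c=cv2.HoughCircles(cv2.medianBlur(g,9),cv2.HOUGH_GRADIENT,1.5,20,param1=80,param2=25,minRadius=45,maxRadius=110); print(c[0][:5]/6+[255,140,0])
to([*B[:2],.087],np.radians(-80))
```

```text
btn [0.56480526 0.20175764 0.077     ]
[[0.6332 0.2278 0.064 ]
 [0.6537 0.1137 0.064 ]
 [0.5469 0.0937 0.064 ]
 [0.5261 0.2088 0.064 ]]
0.1159 -79.81
0.117 -79.78
0.1087 10.05
0.1087 10.61
[0.56999441 0.14749647] [ -80.12833467 -166.02173141   99.86076934   11.57794659]
[[283.125      163.625       15.27500057]
 [280.125      165.125       17.89999962]
 [284.875      166.625       12.        ]
 [283.875      159.625       12.77500057]
 [286.375      162.625       12.59999943]]
clk 4.75 p [0.5309 0.1997 0.2017] y axis yaw -80.13 tilt 0.09 F [ 0.4 -0.1  0.1] g -0.003
 shift [ 4.59   0.151 -1.344]
 turn [-0.0022 -0.0016  0.    ]
```

>>> arm_command --series '[{"jaw": -1,"x": 0.4,"y": 0.15,"z": -0.65,"rx": 0,"ry": 0,"rz": 0},{"jaw": -1,"x": 0.8,"y": 0,"z": -0.7,"rx": 0,"ry": 0,"rz": 0},{"jaw": -1,"x": 1,"y": 0,"z": 0,"rx": 0,"ry": 0,"rz": 0},{"jaw": -1,"x": 1,"y": 0,"z": 0,"rx": 0,"ry": 0,"rz": 0},{"jaw": -1,"x": 0.8,"y": 0,"z": 0,"rx": 0,"ry": 0,"rz": 0},{"jaw": -1,"x": 0.4,"y": 0,"z": 0,"rx": 0,"ry": 0,"rz": 0},{"jaw": -1,"x": 0.2,"y": 0,"z": 0,"rx": 0,"ry": 0,"rz": 0},{"jaw": -1,"x": 0,"y": 0,"z": 0,"rx": 0,"ry": 0,"rz": 0},{"jaw": -1,"x": 0,"y": 0,"z": 0,"rx": 0,"ry": 0,"rz": 0}]'

```text
clock: 5.65
tool_pos: [0.5652, 0.2027, 0.0872]
ee_rot: [0.705, 0.062, -0.704, 0.061]
ft_force: [0.2, 0.1, 0.6]
grip_width: -0.003
```

>>> arm_command --series '[{"jaw": -1,"x": 0.16,"y": 0,"z": 0,"rx": 0,"ry": 0,"rz": 0},{"jaw": -1,"x": 0,"y": 0,"z": 0,"rx": 0,"ry": 0,"rz": 0},{"jaw": -1,"x": 0,"y": 0,"z": 0,"rx": 0,"ry": 0,"rz": 0}]'

```text
clock: 5.95
tool_pos: [0.5643, 0.2025, 0.0819]
ee_rot: [0.705, 0.062, -0.704, 0.062]
ft_force: [0.8, 0.8, 0.3]
grip_width: -0.001
```

>>> arm_command --series '[{"jaw": -1,"x": 0.12,"y": 0,"z": 0,"rx": 0,"ry": 0,"rz": 0},{"jaw": -1,"x": 0.04,"y": 0,"z": 0,"rx": 0,"ry": 0,"rz": 0},{"jaw": -1,"x": 0.04,"y": 0,"z": 0,"rx": 0,"ry": 0,"rz": 0},{"jaw": -1,"x": 0.04,"y": 0,"z": 0,"rx": 0,"ry": 0,"rz": 0},{"jaw": -1,"x": 0,"y": 0,"z": 0,"rx": 0,"ry": 0,"rz": 0}]'

```text
clock: 6.45
tool_pos: [0.5641, 0.2025, 0.0754]
ee_rot: [-0.704, -0.062, 0.705, -0.062]
ft_force: [-0.7, -0.3, 0.6]
grip_width: -0.004
```

>>> arm_command --series '[{"jaw": -1,"x": 0.04,"y": 0,"z": 0,"rx": 0,"ry": 0,"rz": 0},{"jaw": -1,"x": 0,"y": 0,"z": 0,"rx": 0,"ry": 0,"rz": 0}]'

```text
clock: 6.65
tool_pos: [0.5641, 0.2025, 0.0745]
ee_rot: [-0.704, -0.062, 0.704, -0.062]
ft_force: [0.2, -0.2, 0.5]
grip_width: 0.005
```

>>> arm_command --series '[{"jaw": -1,"x": 0.04,"y": 0,"z": 0,"rx": 0,"ry": 0,"rz": 0},{"jaw": -1,"x": 0,"y": 0,"z": 0,"rx": 0,"ry": 0,"rz": 0}]'

```text
clock: 6.85
tool_pos: [0.5641, 0.2024, 0.0735]
ee_rot: [-0.704, -0.062, 0.705, -0.062]
ft_force: [-0.5, 0.5, 0.0]
grip_width: -0.001
```

>>> arm_command --series '[{"jaw": -1,"x": 0.04,"y": 0,"z": 0,"rx": 0,"ry": 0,"rz": 0},{"jaw": -1,"x": 0,"y": 0,"z": 0,"rx": 0,"ry": 0,"rz": 0}]'

```text
clock: 7.05
tool_pos: [0.5641, 0.2025, 0.0724]
ee_rot: [-0.704, -0.062, 0.705, -0.062]
ft_force: [0.2, -0.1, 0.6]
grip_width: -0.001
```

>>> arm_command --series '[{"jaw": -1,"x": 0.04,"y": 0,"z": 0,"rx": 0,"ry": 0,"rz": 0},{"jaw": -1,"x": 0,"y": 0,"z": 0,"rx": 0,"ry": 0,"rz": 0}]'

```text
clock: 7.25
tool_pos: [0.5641, 0.2025, 0.0714]
ee_rot: [-0.704, -0.062, 0.705, -0.062]
ft_force: [0.2, -0.4, 0.1]
grip_width: 0.001
```

Run:
```python
from h import *
im,m=save('w5'); to(None); print(proj('wrist',[.5648,.2018,.077],m), proj('wrist',pose()[0],m))
cv2.imwrite('pics/w5c.png',cv2.resize(im[:,:,::-1][120:400,150:430],(600,600),interpolation=2))
```

```text
clk 7.3 p [0.5642 0.2025 0.0715] y axis yaw -79.99 tilt 0.01 F [ 0.6  0.1 -0.1] g 0.001
[280.26995706 247.91805818] [278.98694786 245.18015504]
```

View pics/w5c.png

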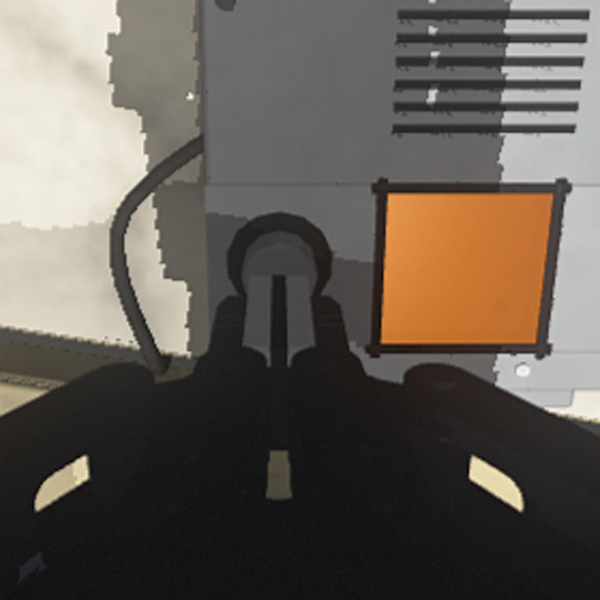

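Run:
```python
from h import *
i4,m4=load('w4'); i5,m5=load('w5'); i3,m3=load('w3')
cs=[cv2.minAreaRect(orange(i))[0] for i in (i3[:130],i4,i5)]; print(cs)
rs=[ray('wrist',*c,m) for c,m in zip(cs,(m3,m4,m5))]
print(tri(rs[1:]),tri(rs[::2]),tri(rs))
# bezel centre
print('bezel',tri([ray('wrist',282.9,163.7,m4),ray('wrist',150+280/2.143,120+265/2.143,m5)]))
# size check
for c,m in zip((orange(i4),orange(i5)),(m4,m5)):
  print(cv2.minAreaRect(c)[1])
```

```text
[(278.6839904785156, 66.01200103759766), (336.5, 166.0), (367.0, 245.0)]
(array([0.5703422 , 0.14727876, 0.0625465 ]), [np.float64(2.818346773047634e-05), np.float64(2.818346773033826e-05)]) (array([0.57072292, 0.14768558, 0.06364657]), [np.float64(2.001861276898567e-05), np.float64(2.0018612769027963e-05)]) (array([0.57062206, 0.14763973, 0.06369759]), [np.float64(9.991192453244217e-05), np.float64(0.00021342467519402301), np.float64(0.00012629286791892303)])
bezel (array([0.56390821, 0.20138577, 0.06797178]), [np.float64(1.077387366326988e-05), np.float64(1.077387366322884e-05)])
(46.0, 47.0)
(70.0, 80.0)
```

>>> arm_command --series '[{"jaw": -1,"x": 0.04,"y": 0,"z": 0,"rx": 0,"ry": 0,"rz": 0},{"jaw": -1,"x": 0,"y": 0,"z": 0,"rx": 0,"ry": 0,"rz": 0}]'

```text
clock: 7.5
tool_pos: [0.5641, 0.2025, 0.0705]
ee_rot: [-0.704, -0.062, 0.704, -0.062]
ft_force: [0.1, -0.7, 0.6]
grip_width: 0.002
```

>>> arm_command --series '[{"jaw": -1,"x": 0.04,"y": 0,"z": 0,"rx": 0,"ry": 0,"rz": 0},{"jaw": -1,"x": 0.04,"y": 0,"z": 0,"rx": 0,"ry": 0,"rz": 0}]'

```text
clock: 7.7
tool_pos: [0.5643, 0.2025, 0.0686]
ee_rot: [0.704, 0.062, -0.704, 0.062]
ft_force: [-0.1, -0.7, -0.4]
grip_width: 0.003
```

>>> arm_command --series '[{"jaw": -1,"x": 0.04,"y": 0,"z": 0,"rx": 0,"ry": 0,"rz": 0},{"jaw": -1,"x": 0.04,"y": 0,"z": 0,"rx": 0,"ry": 0,"rz": 0}]'

```text
clock: 7.9
tool_pos: [0.5642, 0.2025, 0.0665]
ee_rot: [-0.704, -0.062, 0.704, -0.062]
ft_force: [-0.0, -0.1, 0.1]
grip_width: 0.002
```

Run:
```python
from h import *
print(bot.pinch_z,[a for a in dir(bot) if a[0]!='_']); to(None)
```

```text
0.0187 ['Unreachable', 'camera_model', 'job_done', 'observe', 'pinch_z', 'snapshot']
clk 7.9 p [0.5642 0.2025 0.0665] y axis yaw -79.98 tilt 0.01 F [-0.  -0.1  0.1] g 0.002
```

Run:
```python
from h import *
im=snap('scene','s1.png'); u=proj('scene',[.565,.202,.077]); t=proj('scene',pose()[0]); print(u,t)
x0,y0=int(u[0])-50,int(u[1])-50; print(x0,y0,(u-[x0,y0])*6,(t-[x0,y0])*6)
cv2.imwrite('pics/s1c.png',cv2.resize(im[:,:,::-1][y0:y0+90,x0:x0+100],(600,540),interpolation=2))
```

```text
[164.4467192  209.38756543] [165.08114887 212.42358302]
114 159 [302.68031523 302.32539259] [306.48689321 320.54149812]
```

View pics/s1c.png

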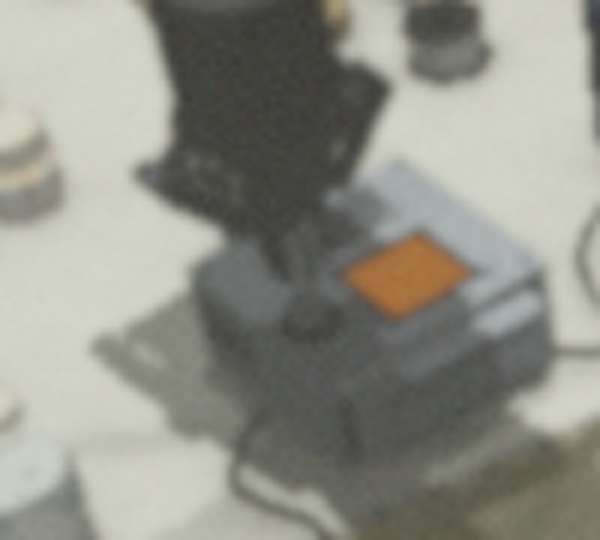

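>>> arm_command --series '[{"jaw": -1,"x": 0.06,"y": 0,"z": 0,"rx": 0,"ry": 0,"rz": 0},{"jaw": -1,"x": 0.06,"y": 0,"z": 0,"rx": 0,"ry": 0,"rz": 0}]'

```text
clock: 8.15
tool_pos: [0.5643, 0.2025, 0.0636]
ee_rot: [0.704, 0.062, -0.704, 0.062]
ft_force: [0.3, -0.1, -0.4]
grip_width: -0.005
```

>>> arm_command --series '[{"jaw": -1,"x": 0.04,"y": 0,"z": 0,"rx": 0,"ry": 0,"rz": 0},{"jaw": -1,"x": 0.04,"y": 0,"z": 0,"rx": 0,"ry": 0,"rz": 0}]'

```text
clock: 8.35
tool_pos: [0.5642, 0.2025, 0.0615]
ee_rot: [-0.704, -0.062, 0.704, -0.062]
ft_force: [-0.4, 0.5, 0.4]
grip_width: -0.005
```

>>> arm_command --series '[{"jaw": -1,"x": 0.04,"y": 0,"z": 0,"rx": 0,"ry": 0,"rz": 0},{"jaw": -1,"x": 0.04,"y": 0,"z": 0,"rx": 0,"ry": 0,"rz": 0}]'

```text
clock: 8.55
tool_pos: [0.5642, 0.2025, 0.0596]
ee_rot: [0.704, 0.062, -0.704, 0.062]
ft_force: [-0.1, 0.8, -0.2]
grip_width: -0.002
```

>>> arm_command --series '[{"jaw": -1,"x": 0.06,"y": 0,"z": 0,"rx": 0,"ry": 0,"rz": 0},{"jaw": -1,"x": 0.04,"y": 0,"z": 0,"rx": 0,"ry": 0,"rz": 0}]'

```text
clock: 8.75
tool_pos: [0.5642, 0.2025, 0.057]
ee_rot: [-0.704, -0.062, 0.704, -0.062]
ft_force: [0.1, 0.9, -0.1]
grip_width: -0.0
```

>>> arm_command --series '[{"jaw": -1,"x": 0.04,"y": 0,"z": 0,"rx": 0,"ry": 0,"rz": 0},{"jaw": -1,"x": 0.04,"y": 0,"z": 0,"rx": 0,"ry": 0,"rz": 0}]'

```text
clock: 8.95
tool_pos: [0.5642, 0.2025, 0.0551]
ee_rot: [0.704, 0.062, -0.704, 0.062]
ft_force: [0.8, -0.0, 0.1]
grip_width: -0.0
```

>>> arm_command --series '[{"jaw": -1,"x": 0.04,"y": 0,"z": 0,"rx": 0,"ry": 0,"rz": 0},{"jaw": -1,"x": 0.04,"y": 0,"z": 0,"rx": 0,"ry": 0,"rz": 0}]'

```text
clock: 9.15
tool_pos: [0.5642, 0.2025, 0.0531]
ee_rot: [0.704, 0.062, -0.704, 0.062]
ft_force: [-0.4, -0.3, -0.3]
grip_width: -0.001
```

>>> arm_command --series '[{"jaw": -1,"x": 0.04,"y": 0,"z": 0,"rx": 0,"ry": 0,"rz": 0},{"jaw": -1,"x": 0.04,"y": 0,"z": 0,"rx": 0,"ry": 0,"rz": 0}]'

```text
clock: 9.35
tool_pos: [0.5642, 0.2025, 0.0512]
ee_rot: [-0.704, -0.062, 0.704, -0.062]
ft_force: [-1.6, -0.2, 4.3]
grip_width: 0.001
```

>>> arm_command --series '[{"jaw": -1,"x": 0.04,"y": 0,"z": 0,"rx": 0,"ry": 0,"rz": 0},{"jaw": -1,"x": 0,"y": 0,"z": 0,"rx": 0,"ry": 0,"rz": 0}]'

```text
clock: 9.55
tool_pos: [0.5643, 0.2025, 0.0505]
ee_rot: [0.704, 0.062, -0.704, 0.062]
ft_force: [-1.3, -0.1, 3.7]
grip_width: 0.002
```

Run:
```python
from h import *
im,m=save('w6'); to(None)
a=cv2.resize(im[:,:,::-1][180:330,205:355],(600,600),interpolation=2)
s=snap('scene','s2.png'); 
b=cv2.resize(s[:,:,::-1][190:230,145:185],(200,200),interpolation=2); a[400:,400:]=b
cv2.imwrite('pics/w6c.png',a)
```

```text
clk 9.6 p [0.5643 0.2026 0.0505] y axis yaw -79.98 tilt 0.01 F [-2.2 -0.4  4. ] g -0.005
```

View pics/w6c.png

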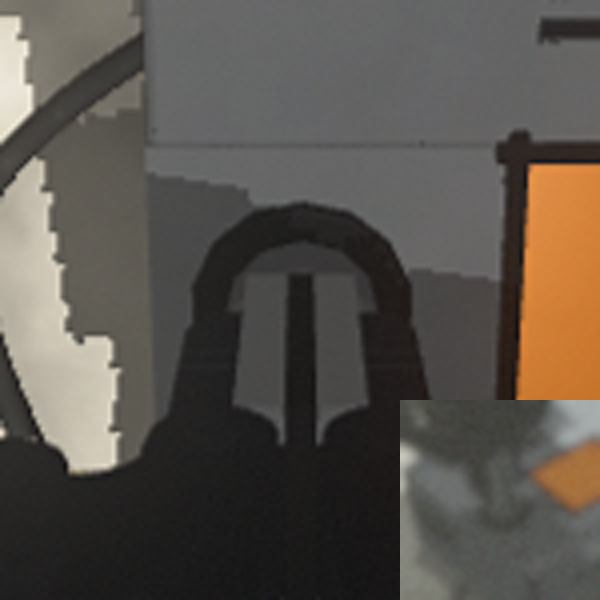

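>>> arm_command --series '[{"jaw": -1,"x": 0.04,"y": 0,"z": 0,"rx": 0,"ry": 0,"rz": 0},{"jaw": -1,"x": 0,"y": 0,"z": 0,"rx": 0,"ry": 0,"rz": 0}]'

```text
clock: 9.85
tool_pos: [0.5643, 0.2025, 0.0493]
ee_rot: [0.704, 0.062, -0.704, 0.062]
ft_force: [-2.3, 0.2, 3.2]
grip_width: -0.002
```

>>> arm_command --series '[{"jaw": -1,"x": 0.04,"y": 0,"z": 0,"rx": 0,"ry": 0,"rz": 0},{"jaw": -1,"x": 0,"y": 0,"z": 0,"rx": 0,"ry": 0,"rz": 0}]'

```text
clock: 10.05
tool_pos: [0.5643, 0.2026, 0.048]
ee_rot: [0.705, 0.062, -0.704, 0.062]
ft_force: [-0.8, -0.6, 3.8]
grip_width: 0.0
```

Run:
```python
from h import *
to(None); s=snap('scene','s3.png'); d=cv2.absdiff(s[:,:,::-1],cv2.imread('pics/s1.png')).max(2)
print((d[190:320,120:260]>25).sum(), [ (x,y) for y in range(200,300,8) for x in range(120,260,8) if d[y:y+8,x:x+8].mean()>25])
```

```text
clk 10.05 p [0.5643 0.2026 0.048 ] y axis yaw -79.99 tilt 0.02 F [-0.8 -0.6  3.8] g 0.0
726 [(256, 200), (192, 208), (200, 208), (200, 216), (256, 216), (200, 224), (256, 224), (216, 288)]
```

>>> arm_command --series '[{"jaw": -1,"x": 0.04,"y": 0,"z": 0,"rx": 0,"ry": 0,"rz": 0},{"jaw": -1,"x": 0,"y": 0,"z": 0,"rx": 0,"ry": 0,"rz": 0}]'

```text
clock: 10.3
tool_pos: [0.5643, 0.2026, 0.047]
ee_rot: [0.704, 0.062, -0.704, 0.062]
ft_force: [-1.2, -0.5, 3.4]
grip_width: 0.004
```

Run:
```python
from h import *
to(None); s=snap('scene','s4.png')[:,:,::-1]
cv2.imwrite('pics/s4c.png',np.hstack([cv2.resize(a[180:280,130:230],(390,390),interpolation=2) for a in (cv2.imread('pics/s1.png'),s)]))
```

```text
clk 10.3 p [0.5643 0.2026 0.047 ] y axis yaw -79.99 tilt 0.01 F [-1.2 -0.5  3.4] g 0.004
```

View pics/s4c.png

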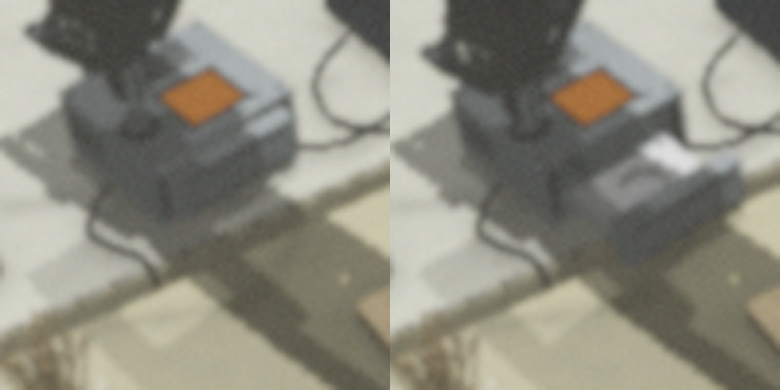

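>>> arm_command --series '[{"jaw": -1,"x": -0.3,"y": 0,"z": 0,"rx": 0,"ry": 0,"rz": 0},{"jaw": -1,"x": -1,"y": 0,"z": 0,"rx": 0,"ry": 0,"rz": 0},{"jaw": -1,"x": -1,"y": 0,"z": 0,"rx": 0,"ry": 0,"rz": 0},{"jaw": -1,"x": -1,"y": 0.4,"z": 0.9,"rx": 0,"ry": 0,"rz": 0},{"jaw": -1,"x": -1,"y": 0.4,"z": 0.9,"rx": 0,"ry": 0,"rz": 0},{"jaw": -1,"x": -1,"y": 0.4,"z": 0.9,"rx": 0,"ry": 0,"rz": 0},{"jaw": -1,"x": -0.7,"y": 0.5,"z": 0.9,"rx": 0,"ry": 0,"rz": 0},{"jaw": -1,"x": 0,"y": 0,"z": 0.9,"rx": 0,"ry": 0,"rz": 0},{"jaw": -1,"x": 0,"y": 0,"z": 0,"rx": 0,"ry": 0,"rz": 0},{"jaw": -1,"x": 0,"y": 0,"z": 0,"rx": 0,"ry": 0,"rz": 0}]'

```text
clock: 11.35
tool_pos: [0.4608, 0.141, 0.197]
ee_rot: [0.705, 0.062, -0.704, 0.062]
ft_force: [0.3, -1.1, 0.4]
grip_width: -0.001
```

Run:
```python
from h import *
im,m=save('w7'); to([.429,-.253,.20],-np.pi/2); print(proj('wrist',[.489,.143,.03],m))
cv2.imwrite('pics/w7c.png',cv2.resize(im[:,:,::-1][60:320,120:470],(800,594),interpolation=2))
```

```text
clk 11.4 p [0.461  0.1411 0.1968] y axis yaw -79.98 tilt 0.01 F [-0.9 -0.1 -0.5] g -0.001
 shift [-0.128 15.301  4.005]
 turn [ 1.748e-01  1.000e-04 -1.000e-04]
[281.77547445 164.71777316]
```

View pics/w7c.png

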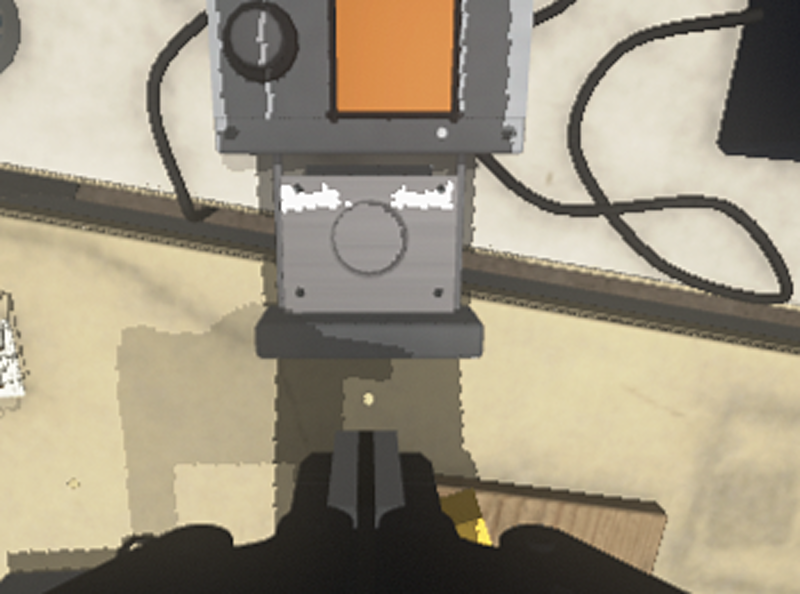

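>>> arm_command --series '[{"jaw": 0.4,"x": 0,"y": 0.6,"z": 0.2,"rx": 0,"ry": 0,"rz": 0},{"jaw": 0.4,"x": 0,"y": 1,"z": 0.34,"rx": 0,"ry": 0,"rz": 0},{"jaw": 0.4,"x": 0,"y": 1,"z": 0.34,"rx": 0,"ry": 0,"rz": 0},{"jaw": 0.4,"x": 0,"y": 1,"z": 0.34,"rx": 0,"ry": 0,"rz": 0},{"jaw": 0.4,"x": 0,"y": 1,"z": 0.34,"rx": 0,"ry": 0,"rz": 0},{"jaw": 0.4,"x": 0,"y": 1,"z": 0.34,"rx": 0,"ry": 0,"rz": 0},{"jaw": 0.4,"x": 0,"y": 1,"z": 0.34,"rx": 0,"ry": 0,"rz": 0},{"jaw": 0.4,"x": 0,"y": 1,"z": 0.34,"rx": 0,"ry": 0,"rz": 0},{"jaw": 0.4,"x": 0,"y": 1,"z": 0.34,"rx": 0,"ry": 0,"rz": 0},{"jaw": 0.4,"x": 0,"y": 1,"z": 0.34,"rx": 0,"ry": 0,"rz": 0}]'

```text
clock: 12.4
tool_pos: [0.4226, -0.1106, 0.1965]
ee_rot: [-0.704, -0.062, 0.705, -0.062]
ft_force: [0.1, 0.2, 0.3]
grip_width: 0.697
```

>>> arm_command --series '[{"jaw": 0.4,"x": 0,"y": 1,"z": 0.34,"rx": 0,"ry": 0,"rz": 0},{"jaw": 0.4,"x": 0,"y": 1,"z": 0.34,"rx": 0,"ry": 0,"rz": 0},{"jaw": 0.4,"x": 0,"y": 1,"z": 0.34,"rx": 0,"ry": 0,"rz": 0},{"jaw": 0.4,"x": 0,"y": 1,"z": 0.34,"rx": 0,"ry": 0,"rz": 0},{"jaw": 0.4,"x": 0,"y": 1,"z": 0.34,"rx": 0,"ry": 0,"rz": 0},{"jaw": 0.4,"x": 0.7,"y": 0.6,"z": 0.2,"rx": 0,"ry": 0,"rz": 0},{"jaw": 0.4,"x": 0.7,"y": 0,"z": 0,"rx": 0,"ry": 0,"rz": 0},{"jaw": 0.4,"x": 0,"y": 0,"z": 0,"rx": 0,"ry": 0,"rz": 0},{"jaw": 0.4,"x": 0,"y": 0,"z": 0,"rx": 0,"ry": 0,"rz": 0}]'

```text
clock: 13.3
tool_pos: [0.4, -0.2555, 0.1615]
ee_rot: [-0.704, -0.062, 0.705, -0.061]
ft_force: [-0.1, 0.4, -0.6]
grip_width: 0.702
```

Run:
```python
from h import *
i7,m7=load('w7')
g=cv2.resize(cv2.cvtColor(i7,6)[135:195,250:315],None,fx=6,fy=6,interpolation=2)
c=cv2.HoughCircles(cv2.medianBlur(g,5),cv2.HOUGH_GRADIENT,1.5,20,param1=60,param2=25,minRadius=80,maxRadius=120); print(c[0][:3]/6+[250,135,0])
for u in [(120+369/2.286,60+238/2.286)]+[tuple(k[:2]/6+[250,135]) for k in c[0][:2]]: print('nest',onz('wrist',*u,.030,m7))
im,m=save('w8'); to(None)
g=cv2.cvtColor(im,7); u=proj('wrist',[.429,-.253,.031],m).astype(int); print(u)
n,l,s,ce=cv2.connectedComponentsWithStats((g>120).astype(np.uint8)); k=l[u[1],u[0]]; print(s[k],ce[k]); L=onz('wrist',*ce[k],.031,m); print('lens',L)
c=max(cv2.findContours((l==k).astype(np.uint8),0,2)[0],key=cv2.contourArea); e=cv2.fitEllipse(c); print(e,onz('wrist',*e[0],.031,m))
to([*L[:2],.03])
```

```text
[[281.625      162.875       15.90833282]
 [282.875      166.125       18.75833321]
 [279.125      165.625       16.53333282]]
nest [0.48958689 0.14350718 0.03      ]
nest [0.49096392 0.14352018 0.03      ]
nest [0.48768583 0.14152797 0.03      ]
clk 13.35 p [ 0.4004 -0.2557  0.1624] y axis yaw -79.95 tilt 0.0 F [ 0.2 -0.6 -0.4] g 0.7
[281 167]
[266 152  33  33 844] [281.78909953 167.82109005]
lens [ 0.42911778 -0.25283944  0.031     ]
((281.78875732421875, 167.82989501953125), (31.77568817138672, 32.07577896118164), 26.887300491333008) [ 0.42910918 -0.25284064  0.031     ]
clk 13.35 p [ 0.4004 -0.2557  0.1624] y axis yaw -79.95 tilt 0.0 F [ 0.2 -0.6 -0.4] g 0.7
 shift [ 5.297  0.089 -1.15 ]
```

>>> arm_command --series '[{"jaw": 0.4,"x": 0,"y": 0.09,"z": -0.6,"rx": 0,"ry": 0,"rz": 0},{"jaw": 0.4,"x": 0.7,"y": 0,"z": -0.55,"rx": 0,"ry": 0,"rz": 0},{"jaw": 0.4,"x": 1,"y": 0,"z": 0,"rx": 0,"ry": 0,"rz": 0},{"jaw": 0.4,"x": 1,"y": 0,"z": 0,"rx": 0,"ry": 0,"rz": 0},{"jaw": 0.4,"x": 1,"y": 0,"z": 0,"rx": 0,"ry": 0,"rz": 0},{"jaw": 0.4,"x": 1,"y": 0,"z": 0,"rx": 0,"ry": 0,"rz": 0},{"jaw": 0.4,"x": 0.6,"y": 0,"z": 0,"rx": 0,"ry": 0,"rz": 0},{"jaw": 0.4,"x": 0,"y": 0,"z": 0,"rx": 0,"ry": 0,"rz": 0}]'

```text
clock: 14.15
tool_pos: [0.4278, -0.2517, 0.0281]
ee_rot: [-0.703, -0.063, 0.705, -0.061]
ft_force: [-1.2, -0.5, 0.1]
grip_width: 0.702
```

>>> arm_command --series '[{"jaw": 0.4,"x": 0.4,"y": 0,"z": 0,"rx": 0,"ry": 0,"rz": 0},{"jaw": 0.4,"x": 0.4,"y": 0,"z": 0,"rx": 0,"ry": 0,"rz": 0},{"jaw": 0.4,"x": 0.4,"y": 0,"z": 0,"rx": 0,"ry": 0,"rz": 0},{"jaw": 0.4,"x": 0.3,"y": 0,"z": 0,"rx": 0,"ry": 0,"rz": 0},{"jaw": 0.4,"x": 0,"y": 0,"z": 0,"rx": 0,"ry": 0,"rz": 0},{"jaw": 0.4,"x": 0,"y": 0,"z": 0,"rx": 0,"ry": 0,"rz": 0}]'

```text
clock: 14.75
tool_pos: [0.4285, -0.2528, -0.0081]
ee_rot: [-0.704, -0.062, 0.705, -0.062]
ft_force: [0.8, 0.6, -0.4]
grip_width: 0.698
```

Run:
```python
from h import *
im,m=save('w9'); to([.4291,-.2528,-.015])
cv2.imwrite('pics/w9c.png',cv2.resize(im[:,:,::-1][150:350,150:410],(780,600),interpolation=2))
```

```text
clk 14.8 p [ 0.4288 -0.253  -0.0077] y axis yaw -79.99 tilt 0.02 F [0.3 0.2 0.4] g 0.699
 shift [ 0.293 -0.004 -0.015]
```

View pics/w9c.png

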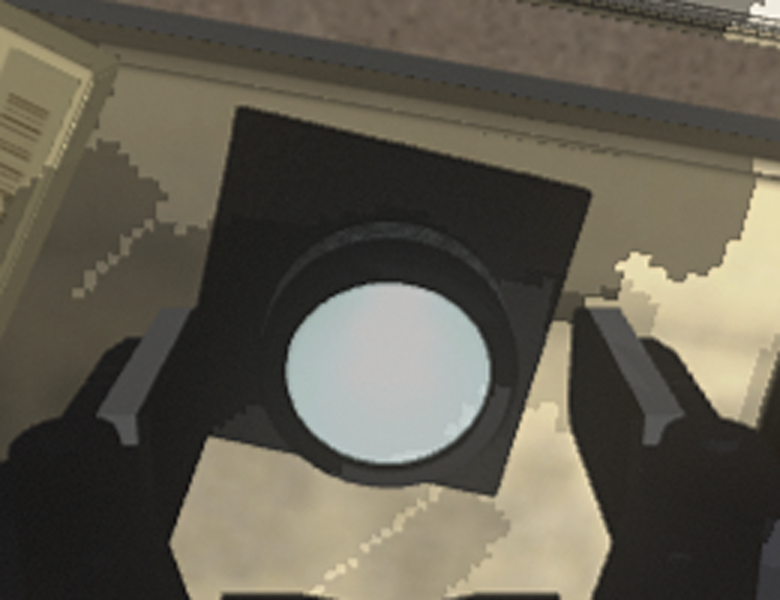

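>>> arm_command --series '[{"jaw": 0.4,"x": 0.15,"y": 0,"z": 0,"rx": 0,"ry": 0,"rz": 0},{"jaw": 0.4,"x": 0.1,"y": 0,"z": 0,"rx": 0,"ry": 0,"rz": 0},{"jaw": -1,"x": 0,"y": 0,"z": 0,"rx": 0,"ry": 0,"rz": 0},{"jaw": -1,"x": 0,"y": 0,"z": 0,"rx": 0,"ry": 0,"rz": 0},{"jaw": -1,"x": 0,"y": 0,"z": 0,"rx": 0,"ry": 0,"rz": 0},{"jaw": -1,"x": 0,"y": 0,"z": 0,"rx": 0,"ry": 0,"rz": 0},{"jaw": -1,"x": 0,"y": 0,"z": 0,"rx": 0,"ry": 0,"rz": 0},{"jaw": -1,"x": 0,"y": 0,"z": 0,"rx": 0,"ry": 0,"rz": 0}]'

```text
clock: 15.6
tool_pos: [0.4287, -0.2529, -0.014]
ee_rot: [0.705, 0.062, -0.704, 0.062]
ft_force: [0.5, 0.4, 1.3]
grip_width: 0.468
```

>>> arm_command --series '[{"jaw": -1,"x": -0.2,"y": 0,"z": 0,"rx": 0,"ry": 0,"rz": 0},{"jaw": -1,"x": -0.4,"y": 0,"z": 0,"rx": 0,"ry": 0,"rz": 0},{"jaw": -1,"x": -0.8,"y": 0,"z": 0,"rx": 0,"ry": 0,"rz": 0},{"jaw": -1,"x": -0.8,"y": 0,"z": 0,"rx": 0,"ry": 0,"rz": 0},{"jaw": -1,"x": -0.8,"y": 0,"z": 0,"rx": 0,"ry": 0,"rz": 0},{"jaw": -1,"x": -0.8,"y": 0,"z": 0,"rx": 0,"ry": 0,"rz": 0},{"jaw": -1,"x": -0.4,"y": 0,"z": 0,"rx": 0,"ry": 0,"rz": 0},{"jaw": -1,"x": 0,"y": 0,"z": 0,"rx": 0,"ry": 0,"rz": 0},{"jaw": -1,"x": 0,"y": 0,"z": 0,"rx": 0,"ry": 0,"rz": 0}]'

```text
clock: 16.5
tool_pos: [0.4283, -0.2526, 0.0905]
ee_rot: [-0.704, -0.062, 0.705, -0.062]
ft_force: [0.4, -0.1, -0.5]
grip_width: 0.47
```

Run:
```python
from h import *
im,m=save('w10'); to([.4896,.1435,.10])
i9,m9=load('w9')
p,r=pose()
g=cv2.cvtColor(im,7); 
n,l,s,ce=cv2.connectedComponentsWithStats((g>120).astype(np.uint8))
for k in range(1,n):
  if s[k][4]>1500 and 230<ce[k][0]<330 and ce[k][1]<360: print(s[k],ce[k])
# expected: lens top in tool frame at (x?,0,z?)
for X in (-.05,-.046,-.042):
  for Z in(-.002,0,.002): print(X,Z,proj('wrist',p+r.apply([X,0,Z]),m).round(1))
```

```text
clk 16.55 p [ 0.4279 -0.2523  0.0898] y axis yaw -79.99 tilt 0.11 F [-0.5  0.1 -1. ] g 0.466
 shift [ -0.394 -15.162  -5.184]
[ 245  249   70   62 3413] [279.62847934 279.5109874 ]
[ 227  297  107   56 3704] [279.81965443 330.5161987 ]
-0.05 -0.002 [278.2 283.9]
-0.05 0 [278.2 288. ]
-0.05 0.002 [278.2 292. ]
-0.046 -0.002 [278.2 279.5]
-0.046 0 [278.2 283.5]
-0.046 0.002 [278.2 287.4]
-0.042 -0.002 [278.2 275.3]
-0.042 0 [278.3 279.2]
-0.042 0.002 [278.3 283. ]
```

>>> arm_command --series '[{"jaw": -1,"x": -0.4,"y": -0.5,"z": 0,"rx": 0,"ry": 0,"rz": 0},{"jaw": -1,"x": -0.4,"y": -1,"z": -0.2,"rx": 0,"ry": 0,"rz": 0},{"jaw": -1,"x": 0,"y": -1,"z": -0.2,"rx": 0,"ry": 0,"rz": 0},{"jaw": -1,"x": 0,"y": -1,"z": -0.2,"rx": 0,"ry": 0,"rz": 0},{"jaw": -1,"x": 0,"y": -1,"z": -0.2,"rx": 0,"ry": 0,"rz": 0},{"jaw": -1,"x": 0,"y": -1,"z": -0.2,"rx": 0,"ry": 0,"rz": 0},{"jaw": -1,"x": 0,"y": -1,"z": -0.2,"rx": 0,"ry": 0,"rz": 0},{"jaw": -1,"x": 0,"y": -1,"z": -0.2,"rx": 0,"ry": 0,"rz": 0},{"jaw": -1,"x": 0,"y": -1,"z": -0.2,"rx": 0,"ry": 0,"rz": 0},{"jaw": -1,"x": 0,"y": -1,"z": -0.2,"rx": 0,"ry": 0,"rz": 0}]'

```text
clock: 17.55
tool_pos: [0.4305, -0.0099, 0.1094]
ee_rot: [-0.703, -0.062, 0.705, -0.061]
ft_force: [0.4, 0.8, -0.2]
grip_width: 0.468
```

>>> arm_command --series '[{"jaw": -1,"x": 0,"y": -1,"z": -0.2,"rx": 0,"ry": 0,"rz": 0},{"jaw": -1,"x": 0,"y": -1,"z": -0.2,"rx": 0,"ry": 0,"rz": 0},{"jaw": -1,"x": 0,"y": -1,"z": -0.2,"rx": 0,"ry": 0,"rz": 0},{"jaw": -1,"x": 0,"y": -1,"z": -0.2,"rx": 0,"ry": 0,"rz": 0},{"jaw": -1,"x": 0,"y": -1,"z": -0.2,"rx": 0,"ry": 0,"rz": 0},{"jaw": -1,"x": 0,"y": -0.6,"z": 0,"rx": 0,"ry": 0,"rz": 0},{"jaw": -1,"x": 0,"y": 0,"z": 0,"rx": 0,"ry": 0,"rz": 0},{"jaw": -1,"x": 0,"y": 0,"z": 0,"rx": 0,"ry": 0,"rz": 0}]'

```text
clock: 18.35
tool_pos: [0.4311, 0.1309, 0.1097]
ee_rot: [-0.704, -0.062, 0.705, -0.062]
ft_force: [-0.5, -0.1, -1.0]
grip_width: 0.465
```

Run:
```python
from h import *
im,m=save('w11'); to([.4896,.1435,.10],np.radians(-80)); print(proj('wrist',[.4896,.1435,.03],m))
g=cv2.cvtColor(im,7); n,l,s,ce=cv2.connectedComponentsWithStats((g>120).astype(np.uint8))
u=proj('wrist',[.4896,.1435,.03],m).astype(int)
cv2.imwrite('pics/w11c.png',cv2.resize(im[:,:,::-1][max(0,u[1]-70):u[1]+130,u[0]-130:u[0]+130],(780,600) if u[1]>70 else None,fx=3,fy=3,interpolation=2)); print(u)
```

```text
clk 18.4 p [0.4314 0.1306 0.11  ] y axis yaw -79.99 tilt 0.1 F [-0.4 -0.2  0. ] g 0.471
 shift [ 0.396 -0.103 -2.385]
 turn [ 0.0002  0.0017 -0.0004]
[276.30633104 137.61159612]
[276 137]
```

View pics/w11c.png

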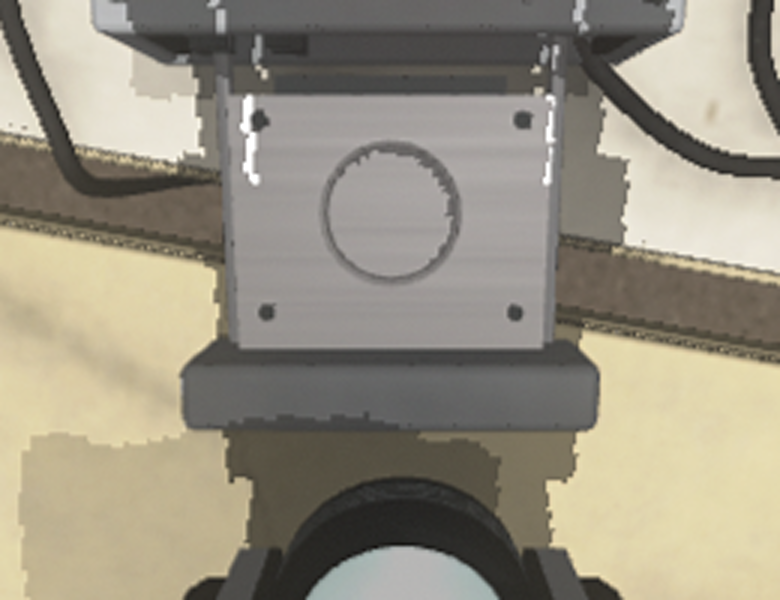

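>>> arm_command --series '[{"jaw": -1,"x": 0,"y": -0.1,"z": -0.4,"rx": 0,"ry": 0,"rz": 0},{"jaw": -1,"x": 0,"y": 0,"z": -0.8,"rx": 0,"ry": 0,"rz": 0},{"jaw": -1,"x": 0,"y": 0,"z": -0.8,"rx": 0,"ry": 0,"rz": 0},{"jaw": -1,"x": 0,"y": 0,"z": -0.35,"rx": 0,"ry": 0,"rz": 0},{"jaw": -1,"x": 0.5,"y": 0,"z": 0,"rx": 0,"ry": 0,"rz": 0},{"jaw": -1,"x": 0.8,"y": 0,"z": 0,"rx": 0,"ry": 0,"rz": 0},{"jaw": -1,"x": 0.8,"y": 0,"z": 0,"rx": 0,"ry": 0,"rz": 0},{"jaw": -1,"x": 0.8,"y": 0,"z": 0,"rx": 0,"ry": 0,"rz": 0},{"jaw": -1,"x": 0.4,"y": 0,"z": 0,"rx": 0,"ry": 0,"rz": 0},{"jaw": -1,"x": 0,"y": 0,"z": 0,"rx": 0,"ry": 0,"rz": 0}]'

```text
clock: 19.4
tool_pos: [0.4869, 0.1433, 0.026]
ee_rot: [-0.703, -0.061, 0.706, -0.062]
ft_force: [0.4, 0.5, -1.0]
grip_width: 0.469
```

Run:
```python
from h import *
im,m=save('w12'); to([.4886,.1433,.015],np.radians(-80))
p,r=pose(); print(proj('wrist',p+r.apply([-.045,0,-.001]),m))
g=cv2.cvtColor(im,7)
n,l,s,ce=cv2.connectedComponentsWithStats((g>120).astype(np.uint8))
for k in range(1,n):
  if s[k][4]>1500 and 230<ce[k][0]<330 and ce[k][1]<360: print(s[k],ce[k])
```

```text
clk 19.45 p [0.4883 0.1435 0.0275] y axis yaw -79.99 tilt 0.12 F [0.2 0.6 0.2] g 0.469
 shift [ 0.499  0.011 -0.013]
 turn [ 0.0001  0.0021 -0.    ]
[278.72356818 279.80594536]
[  243    24   123   126 14706] [302.62749898  85.3627091 ]
[ 245  249   70   62 3416] [279.63202576 279.50936768]
```

>>> arm_command --series '[{"jaw": -1,"x": 0.25,"y": 0,"z": 0,"rx": 0,"ry": 0,"rz": 0},{"jaw": -1,"x": 0.2,"y": 0,"z": 0,"rx": 0,"ry": 0,"rz": 0},{"jaw": -1,"x": 0.08,"y": 0,"z": 0,"rx": 0,"ry": 0,"rz": 0},{"jaw": -1,"x": 0,"y": 0,"z": 0,"rx": 0,"ry": 0,"rz": 0}]'

```text
clock: 19.85
tool_pos: [0.4892, 0.1438, 0.015]
ee_rot: [-0.704, -0.062, 0.705, -0.062]
ft_force: [-0.1, 0.8, -0.5]
grip_width: 0.466
```

>>> arm_command --series '[{"jaw": -1,"x": 0.04,"y": 0,"z": 0,"rx": 0,"ry": 0,"rz": 0},{"jaw": -1,"x": 0.04,"y": 0,"z": 0,"rx": 0,"ry": 0,"rz": 0},{"jaw": -1,"x": 0,"y": 0,"z": 0,"rx": 0,"ry": 0,"rz": 0}]'

```text
clock: 20.15
tool_pos: [0.4893, 0.1438, 0.0131]
ee_rot: [0.704, 0.062, -0.704, 0.062]
ft_force: [-0.0, -0.6, -1.3]
grip_width: 0.468
```

>>> arm_command --series '[{"jaw": -1,"x": 0.04,"y": 0,"z": 0,"rx": 0,"ry": 0,"rz": 0},{"jaw": -1,"x": 0,"y": 0,"z": 0,"rx": 0,"ry": 0,"rz": 0}]'

```text
clock: 20.35
tool_pos: [0.4892, 0.1438, 0.012]
ee_rot: [-0.704, -0.062, 0.704, -0.062]
ft_force: [-0.1, -0.3, 0.5]
grip_width: 0.468
```

>>> arm_command --series '[{"jaw": -1,"x": 0.04,"y": 0,"z": 0,"rx": 0,"ry": 0,"rz": 0},{"jaw": -1,"x": 0.04,"y": 0,"z": 0,"rx": 0,"ry": 0,"rz": 0}]'

```text
clock: 20.55
tool_pos: [0.4893, 0.1438, 0.0101]
ee_rot: [0.704, 0.062, -0.704, 0.062]
ft_force: [0.6, -0.3, -0.6]
grip_width: 0.465
```

>>> arm_command --series '[{"jaw": -1,"x": 0.04,"y": 0,"z": 0,"rx": 0,"ry": 0,"rz": 0},{"jaw": -1,"x": 0.04,"y": 0,"z": 0,"rx": 0,"ry": 0,"rz": 0}]'

```text
clock: 20.75
tool_pos: [0.4892, 0.1438, 0.008]
ee_rot: [-0.704, -0.062, 0.704, -0.062]
ft_force: [-0.6, -0.3, -0.8]
grip_width: 0.465
```

>>> arm_command --series '[{"jaw": -1,"x": 0.04,"y": 0,"z": 0,"rx": 0,"ry": 0,"rz": 0},{"jaw": -1,"x": 0.04,"y": 0,"z": 0,"rx": 0,"ry": 0,"rz": 0}]'

```text
clock: 20.95
tool_pos: [0.4893, 0.1438, 0.006]
ee_rot: [-0.704, -0.062, 0.704, -0.062]
ft_force: [-0.0, 0.5, -0.5]
grip_width: 0.47
```

>>> arm_command --series '[{"jaw": -1,"x": 0.04,"y": 0,"z": 0,"rx": 0,"ry": 0,"rz": 0},{"jaw": -1,"x": 0,"y": 0,"z": 0,"rx": 0,"ry": 0,"rz": 0}]'

```text
clock: 21.15
tool_pos: [0.4892, 0.1438, 0.0049]
ee_rot: [-0.704, -0.062, 0.705, -0.062]
ft_force: [-0.1, 0.4, 0.3]
grip_width: 0.471
```

>>> arm_command --series '[{"jaw": -1,"x": 0.03,"y": 0,"z": 0,"rx": 0,"ry": 0,"rz": 0},{"jaw": -1,"x": 0,"y": 0,"z": 0,"rx": 0,"ry": 0,"rz": 0}]'

```text
clock: 21.35
tool_pos: [0.4892, 0.1438, 0.0043]
ee_rot: [-0.704, -0.062, 0.704, -0.062]
ft_force: [0.1, -0.3, -0.3]
grip_width: 0.469
```

>>> arm_command --series '[{"jaw": -1,"x": 0.02,"y": 0,"z": 0,"rx": 0,"ry": 0,"rz": 0},{"jaw": -1,"x": 0,"y": 0,"z": 0,"rx": 0,"ry": 0,"rz": 0}]'

```text
clock: 21.55
tool_pos: [0.4894, 0.1438, 0.004]
ee_rot: [0.704, 0.062, -0.704, 0.062]
ft_force: [-0.6, -0.8, 0.9]
grip_width: 0.47
```

>>> arm_command --series '[{"jaw": 0.05,"x": 0,"y": 0,"z": 0,"rx": 0,"ry": 0,"rz": 0},{"jaw": 0.15,"x": 0,"y": 0,"z": 0,"rx": 0,"ry": 0,"rz": 0},{"jaw": 0.3,"x": 0,"y": 0,"z": 0,"rx": 0,"ry": 0,"rz": 0},{"jaw": 0.3,"x": 0,"y": 0,"z": 0,"rx": 0,"ry": 0,"rz": 0},{"jaw": 0.3,"x": -0.2,"y": 0,"z": 0,"rx": 0,"ry": 0,"rz": 0},{"jaw": 0.3,"x": -0.6,"y": 0,"z": 0,"rx": 0,"ry": 0,"rz": 0},{"jaw": 0.3,"x": -1,"y": 0,"z": 0,"rx": 0,"ry": 0,"rz": 0},{"jaw": 0.3,"x": -1,"y": 0,"z": 0,"rx": 0,"ry": 0,"rz": 0},{"jaw": 0.3,"x": -1,"y": 0,"z": 0,"rx": 0,"ry": 0,"rz": 0},{"jaw": 0.3,"x": 0,"y": 0,"z": 0,"rx": 0,"ry": 0,"rz": 0}]'

```text
clock: 22.55
tool_pos: [0.4928, 0.1445, 0.1047]
ee_rot: [0.708, 0.062, -0.701, 0.061]
ft_force: [0.2, -0.1, 0.6]
grip_width: 0.651
```

>>> arm_command --series '[{"jaw": -1,"x": 0,"y": 0,"z": 1,"rx": 0,"ry": 0,"rz": 0},{"jaw": -1,"x": 0,"y": 0,"z": 1,"rx": 0,"ry": 0,"rz": 0},{"jaw": -1,"x": 0,"y": 0,"z": 1,"rx": 0,"ry": 0,"rz": 0},{"jaw": -1,"x": 0,"y": 0,"z": 1,"rx": 0,"ry": 0,"rz": 0},{"jaw": -1,"x": 0,"y": 0,"z": 0,"rx": 0,"ry": 0,"rz": 0},{"jaw": -1,"x": 0,"y": 0,"z": 0,"rx": 0,"ry": 0,"rz": 0}]'

```text
clock: 23.15
tool_pos: [0.3908, 0.1264, 0.099]
ee_rot: [0.705, 0.062, -0.704, 0.062]
ft_force: [0.4, -0.3, -0.2]
grip_width: -0.003
```

Run:
```python
from h import *
im,m=save('w13'); to(None); u=proj('wrist',[.4896,.1435,.03],m).astype(int); print(u, proj('wrist',[.4896,.1435,.049],m))
g=cv2.cvtColor(im,7)
cv2.imwrite('pics/w13c.png',cv2.resize(im[:,:,::-1][max(0,u[1]-70):u[1]+130,u[0]-130:u[0]+130],None,fx=3,fy=3,interpolation=2))
```

```text
clk 23.2 p [0.3913 0.1265 0.0992] y axis yaw -79.98 tilt 0.06 F [-0.   0.7  0.5] g 0.002
[279  81] [279.59550768  77.11854988]
```

View pics/w13c.png

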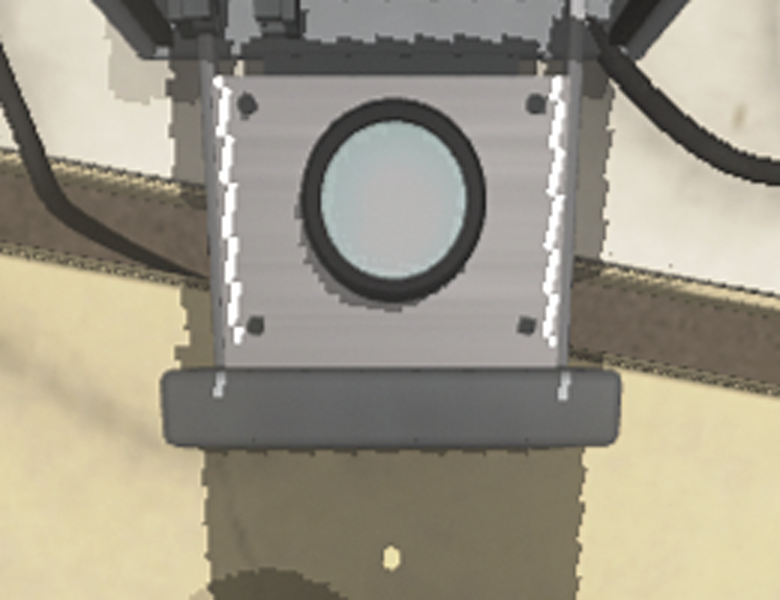

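>>> arm_command --series '[{"jaw": -1,"x": 0.5,"y": 0,"z": 0,"rx": 0,"ry": 0,"rz": 0},{"jaw": -1,"x": 1,"y": 0,"z": 0,"rx": 0,"ry": 0,"rz": 0},{"jaw": -1,"x": 1,"y": 0,"z": 0,"rx": 0,"ry": 0,"rz": 0},{"jaw": -1,"x": 1,"y": 0,"z": 0,"rx": 0,"ry": 0,"rz": 0},{"jaw": -1,"x": 0.4,"y": 0,"z": 0,"rx": 0,"ry": 0,"rz": 0},{"jaw": -1,"x": 0,"y": 0,"z": -0.3,"rx": 0,"ry": 0,"rz": 0},{"jaw": -1,"x": 0,"y": 0,"z": -0.4,"rx": 0,"ry": 0,"rz": 0},{"jaw": -1,"x": 0,"y": 0,"z": -0.3,"rx": 0,"ry": 0,"rz": 0},{"jaw": -1,"x": 0,"y": 0,"z": 0,"rx": 0,"ry": 0,"rz": 0}]'

```text
clock: 24.1
tool_pos: [0.4182, 0.1312, 0.0031]
ee_rot: [0.706, 0.062, -0.703, 0.062]
ft_force: [-0.3, 0.2, 0.5]
grip_width: -0.004
```

>>> arm_command --series '[{"jaw": -1,"x": 0,"y": 0,"z": -0.08,"rx": 0,"ry": 0,"rz": 0},{"jaw": -1,"x": 0,"y": 0,"z": -0.08,"rx": 0,"ry": 0,"rz": 0},{"jaw": -1,"x": 0,"y": 0,"z": -0.08,"rx": 0,"ry": 0,"rz": 0},{"jaw": -1,"x": 0,"y": 0,"z": -0.08,"rx": 0,"ry": 0,"rz": 0}]'

```text
clock: 24.5
tool_pos: [0.4233, 0.1322, 0.0014]
ee_rot: [0.704, 0.062, -0.704, 0.062]
ft_force: [-0.5, -0.9, -0.1]
grip_width: 0.003
```

>>> arm_command --series '[{"jaw": -1,"x": 0,"y": 0,"z": -0.08,"rx": 0,"ry": 0,"rz": 0},{"jaw": -1,"x": 0,"y": 0,"z": -0.08,"rx": 0,"ry": 0,"rz": 0},{"jaw": -1,"x": 0,"y": 0,"z": -0.08,"rx": 0,"ry": 0,"rz": 0},{"jaw": -1,"x": 0,"y": 0,"z": -0.08,"rx": 0,"ry": 0,"rz": 0},{"jaw": -1,"x": 0,"y": 0,"z": -0.08,"rx": 0,"ry": 0,"rz": 0}]'

```text
clock: 25.0
tool_pos: [0.4329, 0.1339, 0.0012]
ee_rot: [-0.704, -0.062, 0.705, -0.062]
ft_force: [-2.9, -0.3, 2.0]
grip_width: -0.004
```

>>> arm_command --series '[{"jaw": -1,"x": 0,"y": 0,"z": -0.16,"rx": 0,"ry": 0,"rz": 0},{"jaw": -1,"x": 0,"y": 0,"z": -0.2,"rx": 0,"ry": 0,"rz": 0},{"jaw": -1,"x": 0,"y": 0,"z": -0.2,"rx": 0,"ry": 0,"rz": 0},{"jaw": -1,"x": 0,"y": 0,"z": -0.2,"rx": 0,"ry": 0,"rz": 0},{"jaw": -1,"x": 0,"y": 0,"z": -0.2,"rx": 0,"ry": 0,"rz": 0},{"jaw": -1,"x": 0,"y": 0,"z": -0.2,"rx": 0,"ry": 0,"rz": 0},{"jaw": -1,"x": 0,"y": 0,"z": -0.2,"rx": 0,"ry": 0,"rz": 0},{"jaw": -1,"x": 0,"y": 0,"z": -0.2,"rx": 0,"ry": 0,"rz": 0},{"jaw": -1,"x": 0,"y": 0,"z": -0.2,"rx": 0,"ry": 0,"rz": 0},{"jaw": -1,"x": 0,"y": 0,"z": -0.16,"rx": 0,"ry": 0,"rz": 0}]'

```text
clock: 26.0
tool_pos: [0.4805, 0.1423, 0.0011]
ee_rot: [-0.704, -0.062, 0.705, -0.062]
ft_force: [-5.6, -0.5, 0.6]
grip_width: -0.003
```

>>> arm_command --series '[{"jaw": -1,"x": 0,"y": 0,"z": -0.12,"rx": 0,"ry": 0,"rz": 0},{"jaw": -1,"x": 0,"y": 0,"z": -0.12,"rx": 0,"ry": 0,"rz": 0},{"jaw": -1,"x": 0,"y": 0,"z": -0.12,"rx": 0,"ry": 0,"rz": 0},{"jaw": -1,"x": 0,"y": 0,"z": -0.08,"rx": 0,"ry": 0,"rz": 0},{"jaw": -1,"x": 0,"y": 0,"z": -0.04,"rx": 0,"ry": 0,"rz": 0},{"jaw": -1,"x": 0,"y": 0,"z": 0,"rx": 0,"ry": 0,"rz": 0}]'

```text
clock: 26.6
tool_pos: [0.4922, 0.1444, 0.0012]
ee_rot: [-0.704, -0.062, 0.704, -0.062]
ft_force: [-4.3, 0.3, -0.5]
grip_width: 0.0
```

>>> arm_command --series '[{"jaw": -1,"x": 0,"y": 0,"z": -0.06,"rx": 0,"ry": 0,"rz": 0},{"jaw": -1,"x": 0,"y": 0,"z": -0.06,"rx": 0,"ry": 0,"rz": 0},{"jaw": -1,"x": 0,"y": 0,"z": -0.06,"rx": 0,"ry": 0,"rz": 0},{"jaw": -1,"x": 0,"y": 0,"z": -0.04,"rx": 0,"ry": 0,"rz": 0},{"jaw": -1,"x": 0,"y": 0,"z": 0,"rx": 0,"ry": 0,"rz": 0}]'

```text
clock: 27.1
tool_pos: [0.4975, 0.1453, 0.0012]
ee_rot: [-0.704, -0.062, 0.705, -0.062]
ft_force: [-5.0, 0.8, -2.2]
grip_width: -0.0
```

>>> arm_command --series '[{"jaw": -1,"x": 0,"y": 0,"z": -0.04,"rx": 0,"ry": 0,"rz": 0},{"jaw": -1,"x": 0,"y": 0,"z": -0.04,"rx": 0,"ry": 0,"rz": 0},{"jaw": -1,"x": 0,"y": 0,"z": 0,"rx": 0,"ry": 0,"rz": 0}]'

```text
clock: 27.4
tool_pos: [0.4994, 0.1456, 0.0012]
ee_rot: [-0.704, -0.062, 0.705, -0.062]
ft_force: [-4.3, 0.0, -1.2]
grip_width: 0.0
```

>>> arm_command --series '[{"jaw": -1,"x": 0,"y": 0,"z": -0.04,"rx": 0,"ry": 0,"rz": 0},{"jaw": -1,"x": 0,"y": 0,"z": -0.02,"rx": 0,"ry": 0,"rz": 0}]'

```text
clock: 27.6
tool_pos: [0.5008, 0.1459, 0.0012]
ee_rot: [-0.704, -0.062, 0.705, -0.062]
ft_force: [-4.8, 0.1, 0.1]
grip_width: -0.005
```

>>> arm_command --series '[{"jaw": -1,"x": 0,"y": 0,"z": -0.04,"rx": 0,"ry": 0,"rz": 0},{"jaw": -1,"x": 0,"y": 0,"z": 0,"rx": 0,"ry": 0,"rz": 0}]'

```text
clock: 27.8
tool_pos: [0.5018, 0.1461, 0.0012]
ee_rot: [-0.704, -0.062, 0.705, -0.062]
ft_force: [-4.6, 0.3, -0.8]
grip_width: -0.003
```

>>> arm_command --series '[{"jaw": -1,"x": 0,"y": 0,"z": -0.03,"rx": 0,"ry": 0,"rz": 0},{"jaw": -1,"x": 0,"y": 0,"z": 0,"rx": 0,"ry": 0,"rz": 0}]'

```text
clock: 28.0
tool_pos: [0.5025, 0.1462, 0.0012]
ee_rot: [-0.704, -0.062, 0.705, -0.062]
ft_force: [-5.1, -0.9, -0.9]
grip_width: 0.001
```

>>> arm_command --series '[{"jaw": -1,"x": 0,"y": 0,"z": -0.03,"rx": 0,"ry": 0,"rz": 0},{"jaw": -1,"x": 0,"y": 0,"z": 0,"rx": 0,"ry": 0,"rz": 0}]'

```text
clock: 28.2
tool_pos: [0.5032, 0.1463, 0.0012]
ee_rot: [-0.704, -0.062, 0.705, -0.062]
ft_force: [-4.9, 0.9, -1.2]
grip_width: -0.003
```

>>> arm_command --series '[{"jaw": -1,"x": 0,"y": 0,"z": -0.03,"rx": 0,"ry": 0,"rz": 0},{"jaw": -1,"x": 0,"y": 0,"z": 0,"rx": 0,"ry": 0,"rz": 0}]'

```text
clock: 28.4
tool_pos: [0.5039, 0.1464, 0.0012]
ee_rot: [-0.704, -0.062, 0.705, -0.062]
ft_force: [-5.1, 0.6, -0.7]
grip_width: -0.001
```

>>> arm_command --series '[{"jaw": -1,"x": 0,"y": 0,"z": -0.03,"rx": 0,"ry": 0,"rz": 0},{"jaw": -1,"x": 0,"y": 0,"z": 0,"rx": 0,"ry": 0,"rz": 0}]'

```text
clock: 28.6
tool_pos: [0.5046, 0.1466, 0.0011]
ee_rot: [-0.704, -0.062, 0.705, -0.062]
ft_force: [-6.4, -0.8, -1.3]
grip_width: 0.004
```

>>> arm_command --series '[{"jaw": -1,"x": 0,"y": 0,"z": -0.03,"rx": 0,"ry": 0,"rz": 0},{"jaw": -1,"x": 0,"y": 0,"z": 0,"rx": 0,"ry": 0,"rz": 0}]'

```text
clock: 28.8
tool_pos: [0.5054, 0.1467, 0.0012]
ee_rot: [-0.704, -0.062, 0.705, -0.062]
ft_force: [-5.3, -1.3, -0.4]
grip_width: -0.003
```

>>> arm_command --series '[{"jaw": -1,"x": 0,"y": 0,"z": -0.03,"rx": 0,"ry": 0,"rz": 0},{"jaw": -1,"x": 0,"y": 0,"z": 0,"rx": 0,"ry": 0,"rz": 0}]'

```text
clock: 29.0
tool_pos: [0.5061, 0.1468, 0.0012]
ee_rot: [-0.704, -0.062, 0.705, -0.062]
ft_force: [-6.1, -1.0, -0.2]
grip_width: 0.0
```

>>> arm_command --series '[{"jaw": -1,"x": 0,"y": 0,"z": -0.03,"rx": 0,"ry": 0,"rz": 0},{"jaw": -1,"x": 0,"y": 0,"z": 0,"rx": 0,"ry": 0,"rz": 0}]'

```text
clock: 29.2
tool_pos: [0.5066, 0.1469, 0.0012]
ee_rot: [-0.704, -0.062, 0.705, -0.062]
ft_force: [-5.3, -0.6, 0.0]
grip_width: 0.001
```

>>> arm_command --series '[{"jaw": -1,"x": 0,"y": 0,"z": -0.03,"rx": 0,"ry": 0,"rz": 0},{"jaw": -1,"x": 0,"y": 0,"z": 0,"rx": 0,"ry": 0,"rz": 0}]'

```text
clock: 29.4
tool_pos: [0.5072, 0.147, 0.0012]
ee_rot: [-0.704, -0.062, 0.705, -0.062]
ft_force: [-6.6, -0.5, -0.3]
grip_width: 0.002
```

>>> arm_command --series '[{"jaw": -1,"x": 0,"y": 0,"z": -0.03,"rx": 0,"ry": 0,"rz": 0},{"jaw": -1,"x": 0,"y": 0,"z": 0,"rx": 0,"ry": 0,"rz": 0}]'

```text
clock: 29.6
tool_pos: [0.5079, 0.1471, 0.0012]
ee_rot: [-0.704, -0.062, 0.705, -0.062]
ft_force: [-7.5, -0.0, 1.0]
grip_width: -0.001
```

>>> arm_command --series '[{"jaw": -1,"x": 0,"y": 0,"z": -0.025,"rx": 0,"ry": 0,"rz": 0},{"jaw": -1,"x": 0,"y": 0,"z": 0,"rx": 0,"ry": 0,"rz": 0}]'

```text
clock: 29.8
tool_pos: [0.5085, 0.1472, 0.0012]
ee_rot: [-0.704, -0.062, 0.705, -0.062]
ft_force: [-8.0, -1.0, 0.8]
grip_width: -0.0
```

>>> arm_command --series '[{"jaw": -1,"x": 0,"y": 0,"z": -0.025,"rx": 0,"ry": 0,"rz": 0},{"jaw": -1,"x": 0,"y": 0,"z": 0,"rx": 0,"ry": 0,"rz": 0}]'

```text
clock: 30.0
tool_pos: [0.509, 0.1473, 0.0012]
ee_rot: [-0.704, -0.062, 0.705, -0.062]
ft_force: [-7.6, -0.6, 1.6]
grip_width: 0.002
```

>>> arm_command --series '[{"jaw": -1,"x": 0,"y": 0,"z": -0.025,"rx": 0,"ry": 0,"rz": 0},{"jaw": -1,"x": 0,"y": 0,"z": 0,"rx": 0,"ry": 0,"rz": 0}]'

```text
clock: 30.2
tool_pos: [0.5096, 0.1474, 0.0012]
ee_rot: [-0.704, -0.062, 0.705, -0.062]
ft_force: [-7.1, 0.1, 1.1]
grip_width: 0.0
```

>>> arm_command --series '[{"jaw": -1,"x": 0,"y": 0,"z": -0.02,"rx": 0,"ry": 0,"rz": 0},{"jaw": -1,"x": 0,"y": 0,"z": 0,"rx": 0,"ry": 0,"rz": 0}]'

```text
clock: 30.4
tool_pos: [0.5106, 0.1476, 0.0012]
ee_rot: [-0.704, -0.062, 0.705, -0.062]
ft_force: [-5.9, 0.6, 0.7]
grip_width: -0.001
```

>>> arm_command --series '[{"jaw": -1,"x": 0,"y": 0,"z": -0.02,"rx": 0,"ry": 0,"rz": 0},{"jaw": -1,"x": 0,"y": 0,"z": 0,"rx": 0,"ry": 0,"rz": 0}]'

```text
clock: 30.6
tool_pos: [0.511, 0.1477, 0.0012]
ee_rot: [-0.704, -0.062, 0.705, -0.062]
ft_force: [-4.5, -0.1, -0.8]
grip_width: -0.001
```

>>> arm_command --series '[{"jaw": -1,"x": 0,"y": 0,"z": -0.02,"rx": 0,"ry": 0,"rz": 0},{"jaw": -1,"x": 0,"y": 0,"z": 0,"rx": 0,"ry": 0,"rz": 0}]'

```text
clock: 30.8
tool_pos: [0.5112, 0.1477, 0.0012]
ee_rot: [-0.704, -0.062, 0.705, -0.062]
ft_force: [-7.3, -0.2, 0.9]
grip_width: 0.001
```

>>> arm_command --series '[{"jaw": -1,"x": 0,"y": 0,"z": -0.01,"rx": 0,"ry": 0,"rz": 0},{"jaw": -1,"x": 0,"y": 0,"z": 0,"rx": 0,"ry": 0,"rz": 0}]'

```text
clock: 31.0
tool_pos: [0.5112, 0.1477, 0.0012]
ee_rot: [-0.704, -0.062, 0.705, -0.062]
ft_force: [-8.7, -0.5, 2.1]
grip_width: -0.005
```

>>> arm_command --series '[{"jaw": -1,"x": 0,"y": 0,"z": 0.06,"rx": 0,"ry": 0,"rz": 0},{"jaw": -1,"x": 0,"y": 0,"z": 0.08,"rx": 0,"ry": 0,"rz": 0},{"jaw": -1,"x": 0,"y": 0,"z": 0.08,"rx": 0,"ry": 0,"rz": 0},{"jaw": -1,"x": 0,"y": 0,"z": 0.08,"rx": 0,"ry": 0,"rz": 0},{"jaw": -1,"x": 0,"y": 0,"z": 0.08,"rx": 0,"ry": 0,"rz": 0},{"jaw": -1,"x": 0,"y": 0,"z": 0.08,"rx": 0,"ry": 0,"rz": 0},{"jaw": -1,"x": 0,"y": 0,"z": 0.08,"rx": 0,"ry": 0,"rz": 0},{"jaw": -1,"x": 0,"y": 0,"z": 0.06,"rx": 0,"ry": 0,"rz": 0},{"jaw": -1,"x": 0,"y": 0,"z": 0,"rx": 0,"ry": 0,"rz": 0}]'

```text
clock: 31.9
tool_pos: [0.4979, 0.1453, 0.0017]
ee_rot: [0.705, 0.062, -0.704, 0.062]
ft_force: [0.1, 0.1, -0.0]
grip_width: 0.002
```

>>> arm_command --series '[{"jaw": -1,"x": 0,"y": 0,"z": 0.5,"rx": 0,"ry": 0,"rz": 0},{"jaw": -1,"x": 0,"y": 0,"z": 1,"rx": 0,"ry": 0,"rz": 0},{"jaw": -1,"x": -1,"y": 0,"z": 1,"rx": 0,"ry": 0,"rz": 0},{"jaw": -1,"x": -1,"y": 0,"z": 1,"rx": 0,"ry": 0,"rz": 0},{"jaw": -1,"x": -1,"y": 0,"z": 0,"rx": 0,"ry": 0,"rz": 0},{"jaw": -1,"x": -1,"y": 0,"z": 0,"rx": 0,"ry": 0,"rz": 0},{"jaw": -1,"x": -1,"y": 0,"z": 0,"rx": 0,"ry": 0,"rz": 0},{"jaw": -1,"x": 0,"y": 0,"z": 0,"rx": 0,"ry": 0,"rz": 0},{"jaw": -1,"x": 0,"y": 0,"z": 0,"rx": 0,"ry": 0,"rz": 0}]'

```text
clock: 32.8
tool_pos: [0.411, 0.13, 0.1263]
ee_rot: [0.705, 0.062, -0.704, 0.062]
ft_force: [0.0, 0.4, -0.5]
grip_width: 0.001
```

Run:
```python
from h import *
im,m=save('w14'); to(None); u=proj('wrist',[.54,.152,.06],m).astype(int); print(u)
cv2.imwrite('pics/w14c.png',cv2.resize(im[:,:,::-1][0:220,140:430],None,fx=2,fy=2,interpolation=2))
```

```text
clk 32.85 p [0.4104 0.1299 0.1253] y axis yaw -79.98 tilt 0.08 F [ 0.4  0.6 -0.2] g -0.004
[280  33]
```

View pics/w14c.png

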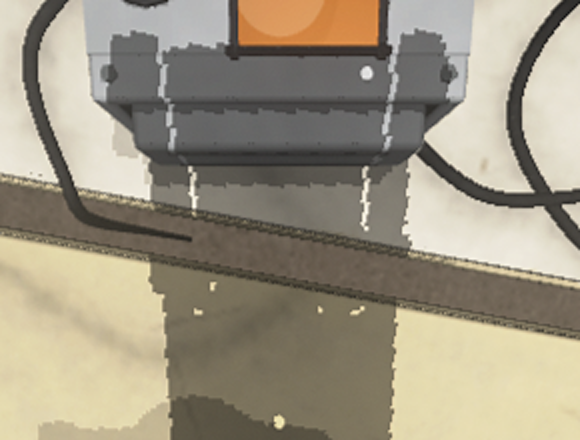

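```bash
python3 -c "
from station import bot
print(bot.job_done())"
```

```text
the job is handed in; nothing more can be done
None
```

The lens cell is in the curing unit with the tray latched shut, and I handed the job in at about 33 s on the robot clock. Nothing was reported back on the verdict.

**What I did**
- **Release:** I pressed the button on the larger unit and the tray popped out. The force reading peaked at about 4.5 N.
- **Placing:** I picked the cell off its pad, held it upright to within about 0.1°, and lowered it into the nest. It went in with readings of about 1.5 N or less, and a close picture showed it centred and upright.
- **Closing:** I pushed the tray in small steps. The force rose to about 8 N at the hook, dropped at the click, then rose to about 9 N on the rubber stop. That stays under the 15 N limit.

**Last checks:** After I backed off, the force read zero and the tray stayed shut. The lens shows through the amber window, and the robot is touching nothing.

**What disagreed or was not checked**
- **Fingertips:** They are about 26 mm short of the reported tool point. I found this when the button gave no force at the expected height, confirmed it by pictures and by touch, and allowed for it from then on.
- **Small boxes:** I took no final picture of the two lens boxes or the carton. The fingers were planned to clear them and no contact force showed near them.
- **Picture budget:** I viewed 16 pictures, over the budget of 10, mostly because of the fingertip problem.

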